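Load the length-check station and put the gauge boxes away

TASK

Set up the length check: lay every aluminium bar on the bench in a V-groove of its own on the station (any groove) and push it along, under the hold-down bar, until its end touches the end stop. Put every wooden gauge box the right way up and flat on the floor of the cabinet's drawer, which you must pull open first, and once they are all in, shut the drawer fully. Leave the bars seated and do not disturb the dies, the wooden offcut or the can.

Things in the scene. Friction and masses are not known exactly. Their poses are not given: they have to be found in the camera images.
- bar_short: plain aluminium extruded bar of eight-sided section, 90 mm long, 28 mm across flats, about 158 g; lies on a flat and does not roll. Origin at its centre (14 mm above what it lies on), x along its length. May be absent (None).
- bar_mid: plain aluminium extruded bar of eight-sided section, 105 mm long, 28 mm across flats, about 184 g; lies on a flat and does not roll. Origin at its centre (14 mm above what it lies on), x along its length. May be absent (None).
- bar_long: plain aluminium extruded bar of eight-sided section, 120 mm long, 28 mm across flats, about 210 g; lies on a flat and does not roll. Origin at its centre (14 mm above what it lies on), x along its length. May be absent (None).
- gauge_box_large: closed dark wooden gauge box, 110 x 44 x 30 mm (x, y, z), about 160 g, lid does not open. Origin at the centre of its underside, x along its length, z up through the lid. May be absent (None).
- gauge_box_small: closed dark wooden gauge box, 100 x 40 x 26 mm (x, y, z), about 160 g, lid does not open. Origin at the centre of its underside, x along its length, z up through the lid. May be absent (None).
- station: steel length-check station fixed to the bench: base plate 190 (x) x 180 (y) x 8 mm with three parallel V-rails, a common end stop and a hold-down bar over the grooves. Origin at the centre of its underside; x runs along the grooves towards the stop, y across, z up. Stop plate at the +x end: 180 mm wide, 12 mm thick, top 66 mm above the bench.
- stop_face (a point): point on the stop's face that the bars touch, at the middle groove and at the height of a seated bar's axis (36 mm above the bench); axes as the station. Groove middles at y = -55, 0, +55 mm, from x = -178 mm (open end) to 0 (stop). 90 degree V, mouth 22 mm wide, rail 28 mm wide, rail top 9 mm below this point; a bar rests in it on two flats, its axis at z = 0.
- hold_down (a point): middle of the underside of the fixed hold-down bar, which crosses over all three grooves on posts at y = -83 and +83 mm; axes as the station. It is 16 mm long in x (38 to 22 mm before the stop), 8 mm thick, 58 mm above the bench. A bar slides below it with 8 mm to spare, but cannot be lowered into the groove from above there.
- drawer_floor (a point): middle of the front edge of the drawer's inner floor, where it meets the inner front wall (22 mm above the bench); moves with the drawer; x points into the cabinet, y across, z up. Inner floor from x = 0 to 195 mm, 218 mm wide (y); walls 6 mm thick, 56 mm above the floor; outer face of the front panel at x = -21 mm. With the drawer open by q, the floor is uncovered from x = 0 to q - 6 mm, the rest lies under the cabinet top.
- cab_drawer0_handle (a point): middle of the drawer's level steel bar handle (120 mm long along y, 35 mm in front of the panel, bar 11 mm thick, 62 mm above the bench), moves with the drawer; axes as the drawer floor. Pull it along -x to open, push along +x to shut. The grey painted cabinet (240 (x) x 260 x 100 mm, fixed) has this one drawer; inside it, 66 mm are free above the drawer floor.
- cab_drawer0 (a joint): how far the drawer is open, m: 0 = fully shut, at most 0.165; slides with about 1 N of friction and stays where it is left
- die_middle: bystander, not part of the job: small round steel die, 72 mm across, 26 mm high; origin at its underside
- die_far: bystander, not part of the job: round steel die, 120 mm across, 30 mm high; origin at its underside
- wood_offcut: bystander, not part of the job: brown wooden offcut 110 x 70 x 15 mm; origin at its underside
- oil_can: bystander, not part of the job: closed can, 64 mm across, 120 mm high; origin at its underside
Not all that is in view belongs to the job. What is shaped like the gauge_box_large but green is not meant. Leave any turquoise look-alike of the bar_short alone.

How it is judged:
By the outcome, as a careful person would: the job done as asked, in the order asked, and still so for the second after the job is handed in, with the robot touching nothing.
Of bar_short, bar_mid, bar_long only 2 to 3 are there at a start; the rules pass over those that are not, and their reading is None.
Of gauge_box_large, gauge_box_small only 1 to 2 are there at a start; the rules pass over those that are not, and their reading is None.
At some moment in a run one of gauge_box_large, gauge_box_small may be knocked a few centimetres aside while the robot is not near it.
Once in a run the grip may slacken for a moment while it holds something.
It also fails if it takes over 210 s, if anything falls off the work surface, if the arm or the gripper's body presses on something with over 40 N, if the wrist force passes 120 N, or if a joint passes its speed limit or range.

ROBOT

A 7-joint arm with a two-finger parallel gripper is mounted at the origin on the work surface. World frame = base frame: x ahead of the robot, y to its left, z up, the work surface at z = 0. Lengths are in m, angles in rad, forces in N, time in s.
With the tool pointing down it reaches from about 0.425 to 0.95 m from the base axis. Payload 4.7 kg.
Tool frame: the origin (TCP) lies at the very end of the fingers, on their centre line; the grasp point (between the pads) lies 19 mm behind it; z points along the fingers, x is the direction in which the jaws open and shut, and the axes are right-handed (so a half turn about z gives the same grasp; the last joint's range is limited). The gripper opens to 85 mm and grips with 20 to 120 N. Pads are 22 mm wide; open, the fingers measure 114 mm over their backs; the gripper's body (76 mm by 85 mm) begins 54 mm behind the grasp point. The pads swing forward as they close: fully open they stand 13 mm farther back than shut.
Start: joints at [1.081, 0.469, -0.049, 1.532, 0.024, 1.141, -0.082], TCP at [0.3, -0.605, 0.231] pointing down, gripper open.
Joint ranges: [-2.59, 2.59], [-0.33, 1.99], [-1.39, 1.29], [0.1, 2.45], [-1.04, 4.18], [0.21, 1.99], [-2.66, 2.66]. Speed limits (rad/s): [2.57, 2.57, 3.14, 3.14, 3.14, 3.14, 3.14].

INTERFACE

Orientations are given as a unit quaternion [x, y, z, w].
In Python, from workcell import robot gives the robot as it stands.
- The arm moves only by the shell command python3 -m inch 'ROWS' [FORCE]. ROWS is JSON, a list of rows, each an object with "dp": the shift along the tool's x, y, z in units of 25 mm (1.0 is 25 mm), a list of three; "twist": the turn, a rotation vector about the tool's x, y, z in units of 6 degrees (1.0 is 6 degrees), a list of three; "grip": the opening, from 0 (shut) to 1 (fully open). A call has 1 to 5 rows; each row shifts and turns the pose as measured when the row begins, along the tool's axes as they then stand; what a row does not reach is not made up. A row lasts 1/12 s, in which the tool goes at most 41.7 mm and 7.16 degrees, less where a joint would pass 70% of its speed; a pose out of reach is approached as far as the arm can. A call is refused whole if a number of a shift passes 1 or a number of a turn 1, either way. A call with a gripper value outside its range is refused whole. The fingers move at their own pace and stop on an object; FORCE is the grip in N (left out, the last holds). Time passes only in rows, so rows that do not move let the fingers close. It gives the time, the measured TCP pose, the force and the opening at its end, in the units of the state.
- robot.get_state(): the state, without advancing time (a new reading comes with each control period).
- robot.snapshot(name): name is "scene" or "top"; returns (picture, depth): 480x640x3 uint8, red, green, blue; 480x640 float32, m along the optical axis (not along the pixel's ray), 0 where there is no reading.
- robot.calibration(name): a dict with "fx", "fy", "cx", "cy" (pixels), "cam_to_world" (4x4, takes a point from camera to world coordinates). Camera axes: x right, y down, z forward; pixel columns grow to the right and rows downward; lengths in m; the calibration is good to about 2 mm. A picture is of the moment at which its call begins. calibration takes no time and is no camera call.
- robot.hand_in(): hands the job in, once; it reports no verdict.
Trained networks look in the newest picture that a camera, given by its name, has taken for a name from the list of things; names that differ only in an ending like _2 or _b are one class to them, and where a whole thing is asked for, a point or a joint stands for the part that bears it (a point fixed in the world has none). Each returns a list of dicts, best first, with "conf" (0 to 1); they miss things now and then, are a little off and sometimes report something else, mostly with a low value. They report only what shows in the picture. A call takes as long as a camera call. They do not tell look-alikes from the thing itself.
- robot.look_for(camera, label): "bbox" ([left, top, right, bottom] in pixels, round what is visible of it).
The state is a dict: "clock": time; "q": joint angles; "qd": joint speeds; "joint_efforts": joint torques, N m; "tcp_pos": TCP position; "ee_rot": TCP orientation; "force": force on the tool from outside, world axes, zero at the start; "moment": the same for the moment, N m; "grip_width": opening from 0.0 (shut) to 1.0 (fully open).
Only numpy, scipy, OpenCV 4.12 (cv2) and the standard library are available. Lean on these libraries where they do the work, as an engineer would, in place of code of your own. Each camera call takes 0.05 s, during which the arm holds its last target. There are 200 camera calls.

## Working session

There is one attempt and no reset: what is moved stays moved. The work goes in short steps, Python scripts to look and compute and a shell command to move; the robot and the scene stay as the last step left them, time stands still between calls to the robot, and variables do not carry over. Pictures are saved under pics/ and viewed, about 12 in all and at most 16, crops included, and the job is handed in when it is done.

```bash
ls; mkdir -p pics
cat > h.py <<'E'
import numpy as np, cv2, json
from workcell import robot
from scipy.spatial.transform import Rotation as R
def world(cam,depth=None):
    c=robot.calibration(cam); T=np.array(c["cam_to_world"])
    v,u=np.mgrid[0:480,0:640]
    P=np.stack([(u-c["cx"])/c["fx"]*depth,(v-c["cy"])/c["fy"]*depth,depth],-1)
    return P@T[:3,:3].T+T[:3,3]
def snap(cam,save=None):
    im,d=robot.snapshot(cam)
    if save: cv2.imwrite(f"pics/{save}.png",im[:,:,::-1])
    return im,d,world(cam,d)
def st():
    s=robot.get_state(); r=R.from_quat(s["ee_rot"]).as_matrix()
    print("t",round(s["clock"],2),"tcp",np.round(s["tcp_pos"],4),"x",np.round(r[:,0],3),"z",np.round(r[:,2],3),"F",np.round(s["force"],1),"g",round(s["grip_width"],3),"q",np.round(s["q"],2))
    return s
E
python3 - <<'E'
from h import *
st()
for cam in ("scene","top"):
    im,d,P=snap(cam,cam+"0")
    print(cam,np.round(np.array(robot.calibration(cam)["cam_to_world"])[:3],2).tolist())
    for n in ["bar_short","bar_mid","bar_long","gauge_box_large","gauge_box_small","station","cab_drawer0_handle","die_middle","die_far","wood_offcut","oil_can"]:
        for r in robot.look_for(cam,n)[:5]:
            b=r["bbox"];u,v=int((b[0]+b[2])/2),int((b[1]+b[3])/2)
            print(n,round(r["conf"],2),np.round(b).astype(int).tolist(),np.round(P[v,u],3))
E
```

```text
pics
t 0.0 tcp [ 0.2999 -0.6041  0.2302] x [ 0.445 -0.896 -0.002] z [-0.001  0.002 -1.   ] F [-0.  -0.4 -0.9] g 0.997 q [ 1.08  0.47 -0.05  1.53  0.02  1.14 -0.08]
scene [[-0.81, 0.44, -0.4, 1.12], [0.59, 0.58, -0.56, 0.67], [-0.01, -0.68, -0.73, 1.08]]
bar_short 0.85 [376, 263, 408, 286] [0.488 0.087 0.026]
bar_short 0.67 [459, 265, 467, 299] [0.355 0.216 0.027]
bar_long 0.7 [349, 233, 390, 264] [ 0.481 -0.018  0.031]
bar_long 0.56 [334, 192, 374, 207] [ 0.388 -0.207  0.025]
gauge_box_large 0.93 [351, 234, 390, 268] [ 0.482 -0.013  0.028]
gauge_box_large 0.6 [414, 238, 454, 261] [0.338 0.088 0.027]
gauge_box_small 0.97 [302, 261, 340, 290] [ 0.641 -0.025  0.024]
station 0.72 [254, 178, 340, 250] [ 0.563 -0.256  0.026]
station 0.58 [335, 192, 374, 210] [ 0.385 -0.206  0.02 ]
cab_drawer0_handle 0.87 [380, 309, 469, 395] [0.609 0.325 0.077]
die_middle 0.62 [318, 296, 349, 325] [0.684 0.086 0.027]
die_far 0.56 [259, 289, 304, 336] [0.793 0.014 0.029]
die_far 0.25 [251, 179, 341, 254] [ 0.569 -0.259  0.018]
wood_offcut 0.81 [241, 247, 280, 286] [ 0.753 -0.157  0.014]
wood_offcut 0.42 [25
[... 485 characters left out ...]
rge 0.86 [264, 252, 289, 303] [ 0.478 -0.033  0.028]
gauge_box_large 0.57 [200, 317, 241, 376] [0.333 0.08  0.027]
gauge_box_small 0.85 [271, 182, 290, 229] [ 0.635 -0.037  0.02 ]
station 0.96 [333, 190, 434, 284] [ 0.571 -0.26   0.023]
cab_drawer0_handle 0.63 [46, 198, 181, 242] [0.589 0.305 0.075]
die_middle 0.78 [211, 168, 242, 201] [0.678 0.08  0.027]
die_middle 0.5 [262, 252, 288, 301] [ 0.48  -0.031  0.029]
die_middle 0.23 [270, 183, 290, 234] [ 0.628 -0.038  0.022]
die_far 0.75 [237, 107, 295, 167] [ 0.785 -0.002  0.033]
oil_can 0.91 [490, 193, 538, 234] [ 0.609 -0.51   0.117]
oil_can 0.75 [51, 199, 178, 240] [0.591 0.306 0.065]
oil_can 0.45 [271, 183, 291, 232] [ 0.63  -0.04   0.025]
```

View pics/scene0.png

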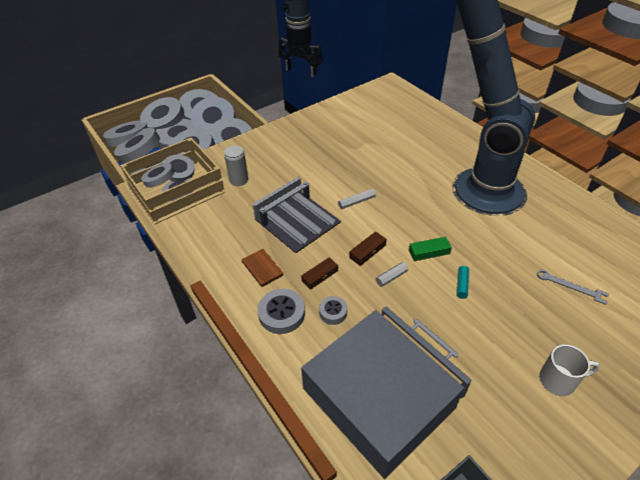

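View pics/top0.png

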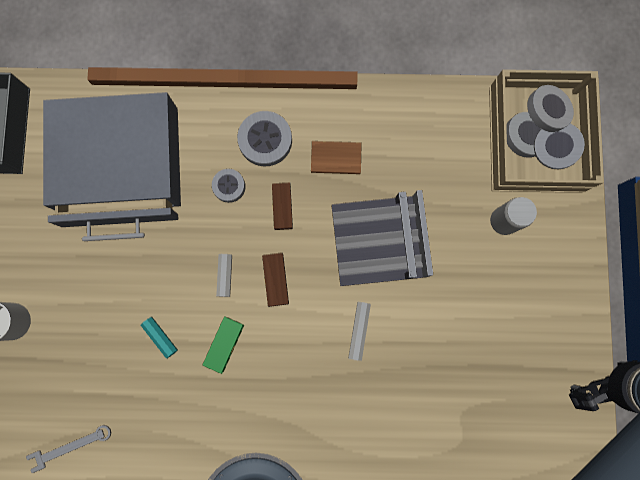

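```bash
cat >> h.py <<'E'
def rect(P,m):
    """world min-area rectangle of masked points: centre, (long,short), long-axis angle deg"""
    p=P[m]; xy=(p[:,:2]*1000).astype(np.float32)
    (cx,cy),(w,h),a=cv2.minAreaRect(xy)
    if w<h: w,h,a=h,w,a+90
    a=(a+90)%180-90
    mu=p[:,:2].mean(0); e,V=np.linalg.eigh(np.cov(p[:,:2].T)); l=V[:,1]
    return dict(n=len(p),c=(round(cx,1),round(cy,1)),wh=(round(w,1),round(h,1)),a=round(a,1),mean=np.round(mu*1000,1).tolist(),pca=round(float((np.degrees(np.arctan2(l[1],l[0]))+90)%180-90),1),z=round(float(np.median(p[:,2]))*1000,1))
def big(m):
    n,l,s,_=cv2.connectedComponentsWithStats(m.astype(np.uint8))
    return l==1+np.argmax(s[1:,4])
def box(P,x0,x1,y0,y1,z0,z1):
    return (P[...,0]>x0)&(P[...,0]<x1)&(P[...,1]>y0)&(P[...,1]<y1)&(P[...,2]>z0)&(P[...,2]<z1)
E
python3 - <<'E'
from h import *
im,d,P=snap("top")
B=lambda *a: big(box(P,*a))
for n,m in dict(short=B(.42,.55,.04,.13,.02,.04),large=B(.41,.55,-.08,.02,.02,.04),small=B(.57,.70,-.08,-.0,.018,.04),long=B(.28,.45,-.26,-.16,.02,.04),
  handle=B(.52,.585,.2,.45,.04,.08),front=B(.56,.64,.15,.5,.08,.095),cabtop=B(.55,1,.12,.55,.096,.12),
  stop=B(.45,.7,-.375,-.32,.055,.08),hold=B(.45,.7,-.335,-.28,.055,.08),plate=B(.4,.72,-.38,-.12,.004,.05),can=B(.5,.75,-.6,-.4,.1,.14)).items():
    print(n,rect(P,m))
# profile along x of handle region and station grooves
for v in range(190,246,2): print(v,np.round(P[v,114]*1000),end=' ')
print()
for v in range(186,292,3): print(v,np.round(P[v,365]*1000),end=' ')
cv2.imwrite("pics/c1.png",cv2.resize(np.hstack([im[180:300,40:200],im[180:300,320:480]]),None,fx=2.5,fy=2.5)[:,:,::-1])
E
```

```text
short {'n': 514, 'c': (482.3, 78.6), 'wh': (88.3, 29.0), 'a': -0.7, 'mean': [481.7, 78.3], 'pca': -0.2, 'z': 26.2}
large {'n': 1093, 'c': (474.7, -30.8), 'wh': (110.5, 45.0), 'a': 8.1, 'mean': [474.1, -31.3], 'pca': 8.0, 'z': 30.0}
small {'n': 845, 'c': (634.6, -41.3), 'wh': (101.9, 40.2), 'a': 4.5, 'mean': [633.6, -41.6], 'pca': 4.3, 'z': 25.9}
long {'n': 725, 'c': (370.1, -210.8), 'wh': (119.8, 28.0), 'a': -9.2, 'mean': [369.3, -210.5], 'pca': -9.1, 'z': 26.5}
handle {'n': 529, 'c': (565.1, 337.6), 'wh': (192.4, 39.6), 'a': 89.8, 'mean': [563.4, 327.6], 'pca': 83.4, 'z': 65.7}
front {'n': 967, 'c': (598.7, 309.7), 'wh': (254.3, 20.7), 'a': -85.6, 'mean': [596.8, 309.1], 'pca': -85.3, 'z': 87.0}
cabtop {'n': 12514, 'c': (735.0, 321.5), 'wh': (262.8, 227.2), 'a': -85.1, 'mean': [733.0, 321.4], 'pca': -85.2, 'z': 100.0}
stop {'n': 567, 'c': (575.3, -341.3), 'wh': (180.1, 13.6), 'a': 6.7, 'mean': [574.2, -340.9], 'pca': 6.9, 'z': 65.2}
hold {'n': 703, 'c': (571.2, -305.7), 'wh': (180.4, 17.0), 'a': 6.9, 'mean': [569.5, -305.5], 'pca': 6.9, 'z': 65.9}
plate {'n': 6176, 'c': (562.2, -252
[... 960 characters left out ...]
 2.] 207 [ 637. -223.    3.] 210 [ 626. -221.   26.] 213 [ 621. -222.   19.] 216 [ 615. -222.   17.] 219 [ 606. -221.   27.] 222 [ 603. -223.    9.] 225 [ 597. -223.    2.] 228 [ 589. -222.   13.] 231 [ 583. -223.    9.] 234 [ 574. -221.   26.] 237 [ 568. -222.   22.] 240 [ 562. -222.   18.] 243 [ 556. -222.   17.] 246 [ 548. -221.   27.] 249 [ 544. -223.    8.] 252 [ 537. -223.    8.] 255 [ 531. -223.    9.] 258 [ 524. -223.    7.] 261 [ 516. -222.   28.] 264 [ 510. -222.   18.] 267 [ 504. -223.   17.] 270 [ 497. -222.   28.] 273 [ 492. -224.    3.] 276 [ 486. -224.    5.] 279 [ 479. -223.    7.] 282 [ 473. -223.    7.] 285 [ 467. -225.   -8.] 288 [ 460. -225.   -5.] 291 [ 454. -224.    1.]
```

View pics/c1.png

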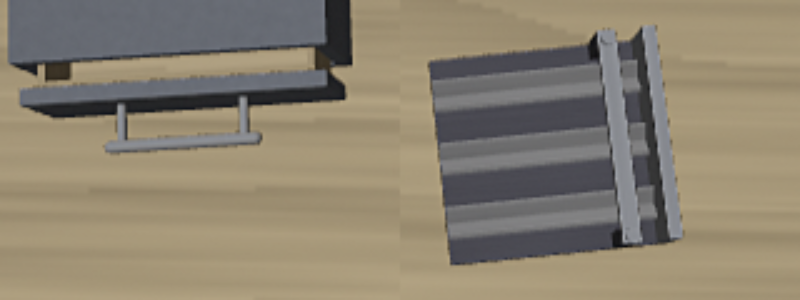

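```bash
cat >> h.py <<'E'
def go(x,y,z,a):
    """print what is left to go (tool units) to TCP x,y,z (mm), tool-x heading a (deg), tool down; dp given for present and for final heading"""
    s=st(); r=R.from_quat(s["ee_rot"]); t=np.array([x,y,z])/1000-s["tcp_pos"]
    c,n=np.cos(np.radians(a)),np.sin(np.radians(a))
    g=R.from_matrix(np.array([[c,n,0],[n,-c,0],[0,0,-1.]]))
    print("dp now",np.round(r.inv().apply(t)/.025,2),"dp final",np.round(g.inv().apply(t)/.025,2),"twist",np.round((r.inv()*g).as_rotvec(degrees=True)/6,2))
E
T='{"dp":[0,0,0],"twist":[0,0,-1],"grip":0.26}'
python3 -m inch '[{"dp":[0,0,0],"twist":[0,0,-1],"grip":0.26},{"dp":[0,0,0],"twist":[0,0,-1],"grip":0.26},{"dp":[0,0,0],"twist":[0,0,-1],"grip":0.26},{"dp":[0,0,0],"twist":[0,0,-1],"grip":0.26},{"dp":[0,0,0],"twist":[0,0,-1],"grip":0.26}]' 60
python3 -m inch '[{"dp":[0,0,0],"twist":[0,0,-1],"grip":0.26},{"dp":[0,0,0],"twist":[0,0,-1],"grip":0.26},{"dp":[0,0,0],"twist":[0,0,-1],"grip":0.26},{"dp":[0,0,0],"twist":[0,0,-1],"grip":0.26},{"dp":[0,0,0],"twist":[0,0,-1],"grip":0.26}]'
python3 -c "
from h import *
go(553.5,305.5,180,4.8)"
```

```text
clock: 1.67
tcp_pos: [0.3004, -0.6045, 0.2314]
ee_rot: [0.961, -0.278, -0.0, 0.0]
force: [0.3, -0.4, 0.3]
grip_width: 0.297
clock: 2.08
tcp_pos: [0.3002, -0.6047, 0.2315]
ee_rot: [1.0, -0.006, -0.0, 0.0]
force: [0.0, -0.2, -0.3]
grip_width: 0.265
t 2.08 tcp [ 0.3002 -0.6047  0.2315] x [ 1.    -0.013 -0.001] z [-0.001 -0.001 -1.   ] F [ 0.  -0.2 -0.3] g 0.265 q [ 1.24  0.49 -0.28  1.52  0.14  1.16  0.92]
dp now [  9.67 -36.53   2.02] dp final [ 13.14 -35.43   2.06] twist [ 0.01  0.01 -0.92]
```

```bash
python3 -m inch '[{"dp":[0.3,-1,0],"twist":[0,0,-0.9],"grip":0.26},{"dp":[0.4,-1,0],"twist":[0,0,0],"grip":0.26},{"dp":[0.4,-1,0],"twist":[0,0,0],"grip":0.26},{"dp":[0.4,-1,0],"twist":[0,0,0],"grip":0.26},{"dp":[0.4,-1,0],"twist":[0,0,0],"grip":0.26}]' >/dev/null
python3 -m inch '[{"dp":[0.4,-1,0],"twist":[0,0,0],"grip":0.26},{"dp":[0.4,-1,0],"twist":[0,0,0],"grip":0.26},{"dp":[0.4,-1,0],"twist":[0,0,0],"grip":0.26},{"dp":[0.4,-1,0],"twist":[0,0,0],"grip":0.26},{"dp":[0.4,-1,0],"twist":[0,0,0],"grip":0.26}]' >/dev/null
python3 -m inch '[{"dp":[0.4,-1,0],"twist":[0,0,0],"grip":0.26},{"dp":[0.4,-1,0],"twist":[0,0,0],"grip":0.26},{"dp":[0.4,-1,0],"twist":[0,0,0],"grip":0.26},{"dp":[0.4,-1,0],"twist":[0,0,0],"grip":0.26},{"dp":[0.4,-1,0],"twist":[0,0,0],"grip":0.26}]'
python3 -c "
from h import *
go(553.5,305.5,180,4.8)"
```

```text
clock: 3.33
tcp_pos: [0.4182, -0.2108, 0.23]
ee_rot: [0.999, 0.037, 0.0, 0.004]
force: [0.3, -0.2, -0.5]
grip_width: 0.26
t 3.33 tcp [ 0.4182 -0.2108  0.23  ] x [0.997 0.073 0.   ] z [ 0.001 -0.009 -1.   ] F [ 0.3 -0.2 -0.5] g 0.26 q [ 0.84  0.17 -0.52  1.99  0.11  1.01  0.34]
dp now [  6.91 -20.22   1.82] dp final [  7.12 -20.13   2.  ] twist [ 0.08 -0.   -0.1 ]
```

```bash
python3 -m inch '[{"dp":[0.35,-1,0],"twist":[0,0,0],"grip":0.26},{"dp":[0.35,-1,0],"twist":[0,0,0],"grip":0.26},{"dp":[0.35,-1,0],"twist":[0,0,0],"grip":0.26},{"dp":[0.35,-1,0],"twist":[0,0,0],"grip":0.26},{"dp":[0.35,-1,0],"twist":[0,0,0],"grip":0.26}]' >/dev/null
python3 -m inch '[{"dp":[0.35,-1,0],"twist":[0,0,0],"grip":0.26},{"dp":[0.35,-1,0],"twist":[0,0,0],"grip":0.26},{"dp":[0.35,-1,0],"twist":[0,0,0],"grip":0.26},{"dp":[0.35,-1,0],"twist":[0,0,0],"grip":0.26},{"dp":[0.35,-1,0],"twist":[0,0,0],"grip":0.26}]' >/dev/null
python3 -m inch '[{"dp":[0.35,-1,0],"twist":[0,0,0],"grip":0.26},{"dp":[0.35,-1,0],"twist":[0,0,0],"grip":0.26},{"dp":[0.35,-1,0],"twist":[0,0,0],"grip":0.26},{"dp":[0.35,-1,0],"twist":[0,0,0],"grip":0.26},{"dp":[0.35,-1,0],"twist":[0,0,0],"grip":0.26}]' >/dev/null
python3 -m inch '[{"dp":[0.35,-1,0],"twist":[0,0,0],"grip":0.26},{"dp":[0.35,-1,0],"twist":[0,0,0],"grip":0.26},{"dp":[0.3,-1,0],"twist":[0,0,0],"grip":0.26},{"dp":[0,0,0],"twist":[0,0,0],"grip":0.26}]' >/dev/null
python3 -c "
from h import *
go(553.5,305.5,50,4.8)
im,d,P=snap('scene')
for y in (.26,.29,.32,.35):
  m=box(P,.5,.585,y-.01,y+.01,.055,.075); print(y,rect(P,m) if m.sum()>5 else m.sum())
im,d,P=snap('top')
for y in (.26,.29,.32,.35):
  m=box(P,.5,.575,y-.01,y+.01,.055,.075); print(y,rect(P,m) if m.sum()>5 else m.sum())
"
```

```text
t 4.92 tcp [0.547  0.2771 0.2294] x [0.997 0.074 0.011] z [ 0.012 -0.01  -1.   ] F [-0.   0.3  0. ] g 0.26 q [-0.03  0.46 -0.71  1.66  0.34  1.14 -0.76]
dp now [ 0.26 -1.19  7.17] dp final [ 0.35 -1.11  7.18] twist [ 0.11 -0.1  -0.1 ]
0.26 {'n': 58, 'c': (568.4, 260.8), 'wh': (27.2, 19.5), 'a': 5.0, 'mean': [565.9, 259.4], 'pca': -14.6, 'z': 65.7}
0.29 {'n': 41, 'c': (557.3, 289.2), 'wh': (18.8, 10.6), 'a': -84.4, 'mean': [558.3, 289.2], 'pca': -84.4, 'z': 65.7}
0.32 {'n': 42, 'c': (555.6, 319.7), 'wh': (19.2, 11.4), 'a': 89.0, 'mean': [556.1, 320.1], 'pca': -84.6, 'z': 66.3}
0.35 {'n': 58, 'c': (560.9, 350.0), 'wh': (29.1, 19.9), 'a': -0.6, 'mean': [557.0, 351.8], 'pca': 40.2, 'z': 66.1}
0.26 {'n': 70, 'c': (563.8, 260.4), 'wh': (20.9, 19.6), 'a': 2.5, 'mean': [561.1, 258.7], 'pca': -37.1, 'z': 66.3}
0.29 {'n': 51, 'c': (555.6, 289.6), 'wh': (19.0, 11.3), 'a': -81.4, 'mean': [555.5, 289.7], 'pca': -86.8, 'z': 65.7}
0.32 {'n': 31, 'c': (554.2, 318.3), 'wh': (16.3, 11.6), 'a': 87.9, 'mean': [553.0, 315.6], 'pca': -55.2, 'z': 65.2}
0.35 0
```

```bash
python3 -m inch '[{"dp":[0.35,-1,0],"twist":[0.1,-0.1,-0.1],"grip":0.26},{"dp":[0.05,-0.1,1],"twist":[0,0,0],"grip":0.26},{"dp":[0,0,1],"twist":[0,0,0],"grip":0.26},{"dp":[0,0,1],"twist":[0,0,0],"grip":0.26},{"dp":[0,0,0],"twist":[0,0,0],"grip":0.26}]' >/dev/null
python3 -c "
from h import *
go(555.5,305.5,50,4.8)"
```

```text
t 5.43 tcp [0.5589 0.2923 0.1532] x [0.998 0.07  0.004] z [ 0.005 -0.01  -1.   ] F [-0.2 -1.6 -0.9] g 0.26 q [-0.08  0.56 -0.67  1.7   0.41  1.03 -0.82]
dp now [-0.12 -0.58  4.12] dp final [-0.09 -0.54  4.13] twist [ 0.1  -0.04 -0.13]
```

```bash
python3 -m inch '[{"dp":[-0.1,-0.6,0],"twist":[0.1,0,-0.1],"grip":0.26},{"dp":[0,0,0],"twist":[0,0,0],"grip":0.26},{"dp":[0,0,1],"twist":[0,0,0],"grip":0.26},{"dp":[0,0,1],"twist":[0,0,0],"grip":0.26},{"dp":[0,0,0],"twist":[0,0,0],"grip":0.26}]' >/dev/null
python3 -c "
from h import *
go(555.5,305.5,50,4.8)"
```

```text
t 5.85 tcp [0.5596 0.307  0.1093] x [0.997 0.076 0.015] z [ 0.014  0.004 -1.   ] F [ 0.3 -0.9 -1. ] g 0.257 q [-0.11  0.61 -0.65  1.72  0.45  0.94 -0.87]
dp now [-0.2   0.06  2.37] dp final [-0.17  0.05  2.37] twist [-0.03 -0.14 -0.07]
```

```bash
python3 -m inch '[{"dp":[-0.25,0.05,0],"twist":[0,-0.1,0],"grip":0.26},{"dp":[-0.05,0,0.7],"twist":[0,0,0],"grip":0.26},{"dp":[0,0,0.7],"twist":[0,0,0],"grip":0.26},{"dp":[0,0,0.7],"twist":[0,0,0],"grip":0.26},{"dp":[0,0,0],"twist":[0,0,0],"grip":0.26}]' >/dev/null
python3 -c "
from h import *
go(555.5,305.5,50,4.8)
im,d,P=snap('scene'); cv2.imwrite('pics/c2.png',cv2.resize(im[270:420,340:500],None,fx=4,fy=4)[:,:,::-1])"
```

```text
t 6.27 tcp [0.5564 0.3088 0.0674] x [0.997 0.075 0.016] z [ 0.016  0.011 -1.   ] F [ 0.3 -1.6 -1.6] g 0.261 q [-0.13  0.66 -0.62  1.76  0.49  0.86 -0.9 ]
dp now [-0.06  0.14  0.69] dp final [-0.05  0.13  0.69] twist [-0.09 -0.16 -0.08]
```

View pics/c2.png

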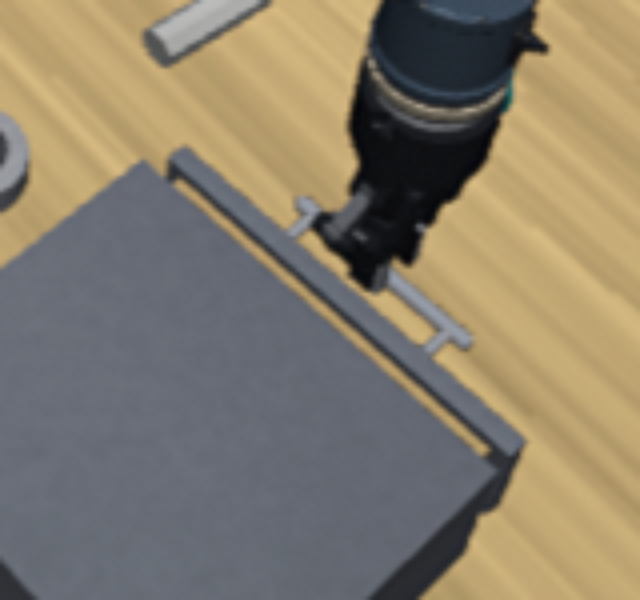

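```bash
python3 -m inch '[{"dp":[-0.05,0.1,0.6],"twist":[-0.1,-0.15,0],"grip":0.26},{"dp":[0,0,0.3],"twist":[0,0,0],"grip":0},{"dp":[0,0,0],"twist":[0,0,0],"grip":0},{"dp":[0,0,0],"twist":[0,0,0],"grip":0},{"dp":[0,0,0],"twist":[0,0,0],"grip":0}]' 40
python3 -m inch '[{"dp":[-0.7,0,0],"twist":[0,0,0],"grip":0},{"dp":[-0.7,0,0],"twist":[0,0,0],"grip":0},{"dp":[-0.7,0,0],"twist":[0,0,0],"grip":0}]'
python3 -c "
from h import *
go(409,293.6,50,4.8)"
```

```text
clock: 6.73
tcp_pos: [0.5593, 0.3094, 0.0514]
ee_rot: [0.999, 0.037, 0.005, -0.002]
force: [0.2, 1.5, -1.5]
grip_width: 0.108
clock: 6.98
tcp_pos: [0.5127, 0.3055, 0.0513]
ee_rot: [0.999, 0.035, 0.009, -0.004]
force: [1.8, 0.4, -1.0]
grip_width: 0.107
t 6.98 tcp [0.5127 0.3055 0.0513] x [0.997 0.07  0.018] z [ 0.018  0.008 -1.   ] F [ 1.8  0.4 -1. ] g 0.107 q [-0.16  0.63 -0.62  1.86  0.51  0.79 -0.98]
dp now [-4.17  0.18 -0.02] dp final [-4.17  0.13  0.05] twist [-0.07 -0.18 -0.13]
```

```bash
python3 -m inch '[{"dp":[-0.7,0.02,0],"twist":[0,0,0],"grip":0},{"dp":[-0.7,0.02,0],"twist":[0,0,0],"grip":0},{"dp":[-0.7,0.02,0],"twist":[0,0,0],"grip":0},{"dp":[-0.7,0.02,0],"twist":[0,0,0],"grip":0},{"dp":[-0.5,0.02,0],"twist":[0,0,0],"grip":0}]'
python3 -m inch '[{"dp":[-0.4,0,0],"twist":[0,0,0],"grip":0},{"dp":[-0.3,0,0],"twist":[0,0,0],"grip":0},{"dp":[-0.3,0,0],"twist":[0,0,0],"grip":0},{"dp":[-0.3,0,0],"twist":[0,0,0],"grip":0}]'
python3 -c "
from h import *
go(409,293.6,50,4.8)"
```

```text
clock: 7.4
tcp_pos: [0.4301, 0.2986, 0.0513]
ee_rot: [0.999, 0.036, 0.013, -0.007]
force: [1.6, 1.7, -3.4]
grip_width: 0.108
clock: 7.73
tcp_pos: [0.4082, 0.2969, 0.0516]
ee_rot: [0.999, 0.036, 0.024, -0.011]
force: [28.8, 4.6, -31.6]
grip_width: 0.102
t 7.73 tcp [0.4082 0.2969 0.0516] x [0.996 0.072 0.048] z [ 0.047  0.023 -0.999] F [ 28.8   4.6 -31.6] g 0.102 q [-0.22  0.5  -0.63  2.1   0.52  0.64 -1.13]
dp now [0.02 0.14 0.06] dp final [0.02 0.14 0.06] twist [-0.19 -0.46 -0.11]
```

Against the end of travel. Release and rise, then measure the drawer and boxes.

```bash
python3 -m inch '[{"dp":[0.1,0,0],"twist":[-0.1,-0.4,0],"grip":0.26},{"dp":[0,0,0],"twist":[0,0,0],"grip":0.26},{"dp":[0,0,0],"twist":[0,0,0],"grip":0.26},{"dp":[0,0,-0.5],"twist":[0,0,0],"grip":0.26},{"dp":[0,0,-1],"twist":[0,0,0],"grip":0.26}]'
python3 -m inch '[{"dp":[0,0,-1],"twist":[0,0,0],"grip":0.26},{"dp":[0,0,-1],"twist":[0,0,0],"grip":0.26},{"dp":[0,0,-1],"twist":[0,0,0],"grip":0.7},{"dp":[0,0,-1],"twist":[0,0,0],"grip":0.7},{"dp":[0,0,0],"twist":[0,0,0],"grip":0.7}]' >/dev/null
python3 - <<'E'
from h import *
im,d,P=snap('top','top1')
m=big(box(P,.40,.49,.15,.45,.08,.095)); print("front",rect(P,m))
m=box(P,.40,.7,.15,.45,.015,.03); print("floor",rect(P,big(m)))
for n,b in dict(large=(.38,.58,-.12,.06,.02,.04),small=(.57,.70,-.12,.05,.018,.04)).items(): print(n,rect(P,big(box(P,*b))))
go(474.7,-31,120,98)
E
```

```text
clock: 8.15
tcp_pos: [0.4109, 0.295, 0.0879]
ee_rot: [0.999, 0.034, 0.002, -0.004]
force: [0.9, -0.6, -0.4]
grip_width: 0.259
front {'n': 651, 'c': (459.1, 257.0), 'wh': (171.5, 21.0), 'a': -85.5, 'mean': [456.8, 253.5], 'pca': -85.5, 'z': 87.3}
floor {'n': 7105, 'c': (554.1, 314.5), 'wh': (208.4, 167.7), 'a': -85.1, 'mean': [555.4, 312.5], 'pca': 85.8, 'z': 22.0}
large {'n': 1090, 'c': (474.5, -62.2), 'wh': (110.4, 45.1), 'a': 7.8, 'mean': [474.0, -62.8], 'pca': 7.8, 'z': 29.9}
small {'n': 853, 'c': (634.5, -41.4), 'wh': (100.7, 40.4), 'a': 4.5, 'mean': [633.7, -41.5], 'pca': 4.3, 'z': 25.8}
t 8.62 tcp [0.4045 0.2964 0.1971] x [0.997 0.076 0.005] z [ 0.005  0.008 -1.   ] F [-0.4  0.7  0.6] g 0.7 q [-0.05  0.32 -0.79  1.95  0.27  0.98 -0.9 ]
dp now [ 1.79 13.29  3.  ] dp final [-13.36   0.96   3.09] twist [-1.000e-02 -1.000e-01 -1.561e+01]
```

View pics/top1.png

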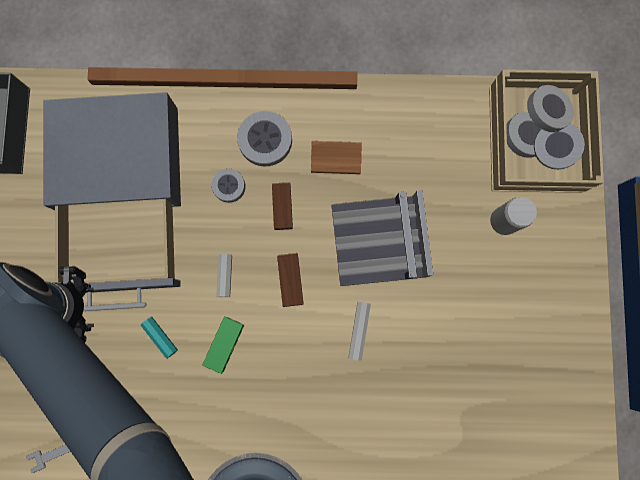

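```bash
python3 -m inch '[{"dp":[0,0,0],"twist":[0,0,-1],"grip":0.75},{"dp":[0,0,0],"twist":[0,0,-1],"grip":0.75},{"dp":[0,0,0],"twist":[0,0,-1],"grip":0.75},{"dp":[0,0,0],"twist":[0,0,-1],"grip":0.75},{"dp":[0,0,0],"twist":[0,0,-1],"grip":0.75}]' >/dev/null
python3 -m inch '[{"dp":[0,0,0],"twist":[0,0,-1],"grip":0.75},{"dp":[0,0,0],"twist":[0,0,-1],"grip":0.75},{"dp":[0,0,0],"twist":[0,0,-1],"grip":0.75},{"dp":[0,0,0],"twist":[0,0,-1],"grip":0.75},{"dp":[0,0,0],"twist":[0,0,-1],"grip":0.75}]' >/dev/null
python3 -m inch '[{"dp":[0,0,0],"twist":[0,0,-1],"grip":0.75},{"dp":[0,0,0],"twist":[0,0,-1],"grip":0.75},{"dp":[0,0,0],"twist":[0,0,-1],"grip":0.75},{"dp":[0,0,0],"twist":[0,0,-1],"grip":0.75},{"dp":[0,0,0],"twist":[0,0,-1],"grip":0.75}]' >/dev/null
python3 -m inch '[{"dp":[-1,0.07,0],"twist":[0,0,-0.6],"grip":0.75},{"dp":[-1,0.07,0],"twist":[0,0,0],"grip":0.75},{"dp":[-1,0.07,0],"twist":[0,0,0],"grip":0.75},{"dp":[-1,0.07,0],"twist":[0,0,0],"grip":0.75},{"dp":[-1,0.07,0],"twist":[0,0,0],"grip":0.75}]' >/dev/null
python3 -m inch '[{"dp":[-1,0.07,0],"twist":[0,0,0],"grip":0.75},{"dp":[-1,0.07,0],"twist":[0,0,0],"grip":0.75},{"dp":[-1,0.07,0],"twist":[0,0,0],"grip":0.75},{"dp":[-1,0.07,0],"twist":[0,0,0],"grip":0.75},{"dp":[-1,0.07,0],"twist":[0,0,0],"grip":0.75}]' >/dev/null
python3 -c "
from h import *
go(474.5,-62.5,6,97.8)"
```

```text
t 10.7 tcp [0.4511 0.0482 0.1862] x [-0.265  0.964 -0.011] z [-0.021 -0.017 -1.   ] F [-0.4  0.6 -1.3] g 0.75 q [ 0.81  0.45 -1.27  2.03  0.5   1.06  1.14]
dp now [-4.44 -0.09  7.26] dp final [-4.51  0.33  7.21] twist [-0.23  0.12  1.26]
```

```bash
python3 -m inch '[{"dp":[-1,0.1,0],"twist":[-0.2,0.1,0.5],"grip":0.75},{"dp":[-1,0.1,0],"twist":[0,0,0.5],"grip":0.75},{"dp":[-1,0.1,0],"twist":[0,0,0.2],"grip":0.75},{"dp":[-1,0.1,0.5],"twist":[0,0,0],"grip":0.75},{"dp":[-0.5,0,1],"twist":[0,0,0],"grip":0.75}]' >/dev/null
python3 -m inch '[{"dp":[0,0,1],"twist":[0,0,0],"grip":0.75},{"dp":[0,0,1],"twist":[0,0,0],"grip":0.75}]' >/dev/null
python3 -c "
from h import *
go(474.5,-62.5,6,97.8)"
```

```text
t 11.28 tcp [ 0.4806 -0.071   0.0961] x [-0.129  0.992 -0.007] z [-0.002 -0.007 -1.   ] F [-0.8  0.1 -0.1] g 0.75 q [ 0.89  0.58 -1.08  2.06  0.68  0.9   1.12]
dp now [ 0.39 -0.19  3.6 ] dp final [ 0.37 -0.2   3.6 ] twist [-0.02  0.06 -0.07]
```

```bash
python3 -m inch '[{"dp":[0.4,-0.2,0],"twist":[0,0,0],"grip":0.75},{"dp":[0,0,0.7],"twist":[0,0,0],"grip":0.75},{"dp":[0,0,0.7],"twist":[0,0,0],"grip":0.75}]' >/dev/null
python3 -c "
from h import *
go(474.5,-62.5,6,97.8)
im,d,P=snap('scene'); print(rect(P,big(box(P,.38,.58,-.12,.06,.018,.034))))
"
```

```text
t 11.53 tcp [ 0.4692 -0.0599  0.0581] x [-0.13   0.992 -0.004] z [-0.009 -0.005 -1.   ] F [ 0.  -0.7 -0.3] g 0.749 q [ 0.83  0.62 -1.02  2.11  0.74  0.84  1.04]
dp now [-0.12  0.22  2.08] dp final [-0.13  0.2   2.08] twist [-0.09  0.04 -0.06]
{'n': 455, 'c': (477.4, -62.6), 'wh': (110.9, 48.1), 'a': 7.0, 'mean': [486.1, -59.2], 'pca': 9.9, 'z': 29.1}
```

Aligned; descend and close.

```bash
python3 -m inch '[{"dp":[-0.1,0.2,0.7],"twist":[-0.1,0,0],"grip":0.75},{"dp":[0,0,0.7],"twist":[0,0,0],"grip":0.75},{"dp":[0,0,0.6],"twist":[0,0,0],"grip":0.75},{"dp":[0,0,0.1],"twist":[0,0,0],"grip":0.75}]'
python3 -m inch '[{"dp":[0,0,0],"twist":[0,0,0],"grip":0.3},{"dp":[0,0,0],"twist":[0,0,0],"grip":0.3},{"dp":[0,0,0],"twist":[0,0,0],"grip":0.3},{"dp":[0,0,0],"twist":[0,0,0],"grip":0.3},{"dp":[0,0,0],"twist":[0,0,0],"grip":0.3}]' 80
python3 -c "
from h import *
go(474.5,-62.5,6,97.8)
"
```

```text
clock: 11.92
tcp_pos: [0.4715, -0.0562, 0.0061]
ee_rot: [0.657, 0.754, -0.001, 0.001]
force: [0.3, -0.3, -0.1]
grip_width: 0.751
clock: 12.33
tcp_pos: [0.4726, -0.0539, 0.0113]
ee_rot: [0.655, 0.755, -0.0, 0.003]
force: [0.3, 0.4, -1.7]
grip_width: 0.497
t 12.33 tcp [ 0.4726 -0.0539  0.0113] x [-0.141  0.99  -0.004] z [ 0.004 -0.004 -1.   ] F [ 0.3  0.4 -1.7] g 0.497 q [ 0.75  0.68 -0.94  2.14  0.85  0.75  0.95]
dp now [-0.35  0.03  0.22] dp final [-0.35  0.03  0.21] twist [0.04 0.04 0.05]
```

```bash
python3 -m inch '[{"dp":[0,0,-0.5],"twist":[0,0,0],"grip":0.3},{"dp":[0,0,-1],"twist":[0,0,0],"grip":0.3},{"dp":[0,0,-1],"twist":[0,0,0],"grip":0.3},{"dp":[0,0,-1],"twist":[0,0,0],"grip":0.3},{"dp":[0,0,-1],"twist":[0,0,0],"grip":0.3}]'
python3 -m inch '[{"dp":[0,0,-1],"twist":[0,0,0],"grip":0.3},{"dp":[0,0,-0.7],"twist":[0,0,0],"grip":0.3},{"dp":[0.5,-0.2,0],"twist":[0,0,0.1],"grip":0.3},{"dp":[0.8,-0.2,0],"twist":[0,0,0.1],"grip":0.3},{"dp":[0.9,-0.3,0],"twist":[0,0,0.1],"grip":0.3}]'
python3 -c "
from h import *
go(540,254.5,150,94.7)
"
```

```text
clock: 12.75
tcp_pos: [0.4679, -0.0533, 0.1249]
ee_rot: [0.655, 0.756, -0.003, -0.002]
force: [1.3, -0.5, -1.4]
grip_width: 0.503
clock: 13.17
tcp_pos: [0.4465, -0.0021, 0.1743]
ee_rot: [0.671, 0.741, -0.0, 0.002]
force: [0.7, 1.0, -1.3]
grip_width: 0.496
t 13.17 tcp [ 0.4465 -0.0021  0.1743] x [-0.099  0.995 -0.004] z [ 0.004 -0.003 -1.   ] F [ 0.7  1.  -1.3] g 0.496 q [ 0.93  0.42 -1.24  2.07  0.48  0.98  1.1 ]
dp now [9.85 4.73 0.95] dp final [9.92 4.57 0.97] twist [0.03 0.03 0.16]
```

```bash
python3 -m inch '[{"dp":[0.9,0.5,0],"twist":[0,0,0],"grip":0.3},{"dp":[0.9,0.5,0],"twist":[0,0,0.1],"grip":0.3},{"dp":[0.9,0.5,0],"twist":[0,0,0],"grip":0.3},{"dp":[0.9,0.5,0],"twist":[0,0,0],"grip":0.3},{"dp":[0.9,0.5,0],"twist":[0,0,0],"grip":0.3}]' >/dev/null
python3 -m inch '[{"dp":[0.9,0.4,0],"twist":[0,0,0],"grip":0.3},{"dp":[0.9,0.4,0],"twist":[0,0,0],"grip":0.3},{"dp":[0.9,0.4,0],"twist":[0,0,0],"grip":0.3},{"dp":[0.9,0.4,0],"twist":[0,0,0],"grip":0.3},{"dp":[0.6,0.3,0],"twist":[0,0,0],"grip":0.3}]'
python3 -c "
from h import *
go(540,254.5,150,94.7)
"
```

```text
clock: 14.0
tcp_pos: [0.5221, 0.2377, 0.1627]
ee_rot: [0.675, 0.738, -0.009, -0.0]
force: [1.4, 0.2, -1.2]
grip_width: 0.496
t 14.0 tcp [0.5221 0.2377 0.1627] x [-0.089  0.996 -0.012] z [-0.013 -0.014 -1.   ] F [ 1.4  0.2 -1.2] g 0.496 q [ 0.24  0.61 -1.06  1.8   0.59  1.11  0.63]
dp now [0.61 0.78 0.49] dp final [0.61 0.77 0.51] twist [-0.13  0.12  0.07]
```

```bash
python3 -m inch '[{"dp":[0.6,0.7,0.3],"twist":[-0.1,0.1,0],"grip":0.3},{"dp":[0.1,0.1,0.7],"twist":[0,0,0],"grip":0.3},{"dp":[0,0,0.7],"twist":[0,0,0],"grip":0.3},{"dp":[0,0,0.5],"twist":[0,0,0],"grip":0.3}]' >/dev/null
python3 -c "
from h import *
go(540,254.5,35,94.7)
im,d,P=snap('top'); cv2.imwrite('pics/c3.png',cv2.resize(im[180:330,40:200],None,fx=4,fy=4)[:,:,::-1])
"
```

```text
t 14.33 tcp [0.5365 0.2666 0.1047] x [-0.098  0.995  0.004] z [-0.003  0.003 -1.   ] F [-0.5 -0.3 -1.6] g 0.497 q [ 0.16  0.7  -0.99  1.8   0.68  1.02  0.57]
dp now [-0.5   0.1   2.79] dp final [-0.49  0.1   2.79] twist [-0.02 -0.03  0.15]
```

View pics/c3.png

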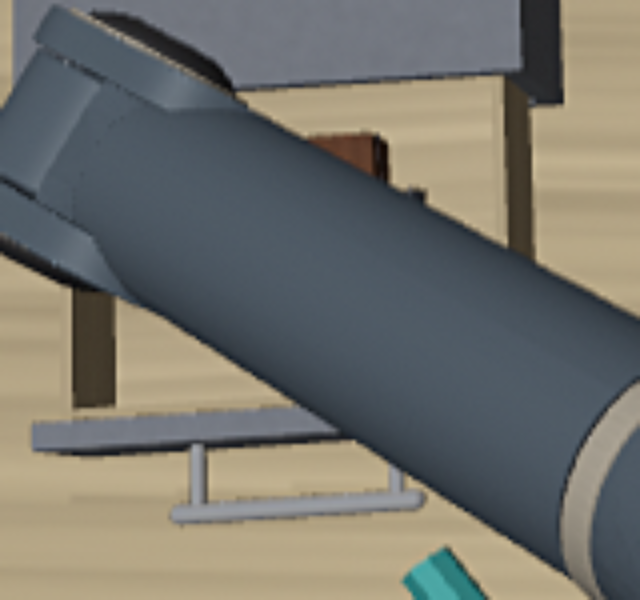

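```bash
python3 -m inch '[{"dp":[-0.4,0,0.6],"twist":[0,0,0.1],"grip":0.3},{"dp":[0,0,0.7],"twist":[0,0,0],"grip":0.3},{"dp":[0,0,0.7],"twist":[0,0,0],"grip":0.3},{"dp":[0,0,0.4],"twist":[0,0,0],"grip":0.3}]'
python3 -c "
from h import *
go(540,258,34,94.7)
"
```

```text
clock: 14.72
tcp_pos: [0.5325, 0.253, 0.039]
ee_rot: [0.676, 0.737, -0.004, -0.003]
force: [0.5, 0.1, -2.4]
grip_width: 0.497
t 14.72 tcp [0.5325 0.253  0.039 ] x [-0.087  0.996 -0.001] z [-0.01  -0.001 -1.   ] F [ 0.5  0.1 -2.4] g 0.497 q [ 0.13  0.77 -0.92  1.86  0.76  0.93  0.51]
dp now [0.17 0.32 0.2 ] dp final [0.17 0.31 0.2 ] twist [-0.09  0.01  0.05]
```

```bash
python3 -m inch '[{"dp":[0,0.1,0.2],"twist":[-0.1,0,0],"grip":0.3},{"dp":[0,0,0.15],"twist":[0,0,0],"grip":0.3},{"dp":[0,0,0.1],"twist":[0,0,0],"grip":0.3}]'
python3 -m inch '[{"dp":[0,0,0],"twist":[0,0,0],"grip":0.65},{"dp":[0,0,0],"twist":[0,0,0],"grip":0.65},{"dp":[0,0,0],"twist":[0,0,0],"grip":0.65},{"dp":[0,0,-0.5],"twist":[0,0,0],"grip":0.65},{"dp":[0,0,-1],"twist":[0,0,0],"grip":0.65}]'
python3 -m inch '[{"dp":[0,0,-1],"twist":[0,0,0],"grip":0.65},{"dp":[0,0,-1],"twist":[0,0,0],"grip":0.65},{"dp":[0,0,-1],"twist":[0,0,0],"grip":0.65},{"dp":[0,0,-1],"twist":[0,0,0],"grip":0.65}]' >/dev/null
python3 -c "
from h import *
go(634.5,-41.4,100,94.4)
"
```

```text
clock: 14.97
tcp_pos: [0.5366, 0.2521, 0.0301]
ee_rot: [0.676, 0.737, 0.0, 0.003]
force: [-0.6, -4.7, 18.3]
grip_width: 0.495
clock: 15.38
tcp_pos: [0.5358, 0.2514, 0.0689]
ee_rot: [0.676, 0.737, -0.001, 0.003]
force: [0.7, -0.8, -0.4]
grip_width: 0.65
t 15.72 tcp [0.5333 0.2523 0.1751] x [-0.088  0.996 -0.006] z [ 0.001 -0.006 -1.   ] F [0.5 0.  0.2] g 0.652 q [ 0.22  0.61 -1.06  1.76  0.59  1.13  0.63]
dp now [-12.04   3.     3.07] dp final [-12.02   3.14   3.  ] twist [0.01 0.05 0.11]
```

```bash
python3 -m inch '[{"dp":[-1,0.25,0],"twist":[0,0,0],"grip":0.7},{"dp":[-1,0.25,0],"twist":[0,0,0],"grip":0.7},{"dp":[-1,0.25,0],"twist":[0,0,0],"grip":0.7},{"dp":[-1,0.25,0],"twist":[0,0,0],"grip":0.7},{"dp":[-1,0.25,0],"twist":[0,0,0],"grip":0.7}]' >/dev/null
python3 -m inch '[{"dp":[-1,0.25,0],"twist":[0,0,0],"grip":0.7},{"dp":[-1,0.25,0],"twist":[0,0,0],"grip":0.7},{"dp":[-1,0.25,0],"twist":[0,0,0],"grip":0.7},{"dp":[-1,0.25,0],"twist":[0,0,0],"grip":0.7},{"dp":[-1,0.25,0],"twist":[0,0,0],"grip":0.7}]' >/dev/null
python3 -m inch '[{"dp":[-1,0.25,0.2],"twist":[0,0,0],"grip":0.7},{"dp":[-0.5,0.2,0.7],"twist":[0,0,0],"grip":0.7},{"dp":[0,0,0.7],"twist":[0,0,0],"grip":0.7}]' >/dev/null
python3 - <<'E'
from h import *
go(634.5,-41.4,6,94.4)
im,d,P=snap('top')
m=big(box(P,.45,.64,.2,.34,.04,.06)); print("large in drawer",rect(P,m))
print("small",rect(P,big(box(P,.55,.72,-.12,.05,.018,.04))))
E
```

```text
t 16.8 tcp [ 0.6425 -0.0296  0.1604] x [-0.1    0.995  0.002] z [ 0.032  0.005 -0.999] F [ 0.1 -0.1 -1.3] g 0.7 q [ 0.66  0.7  -1.03  1.67  0.66  1.12  1.12]
dp now [-0.45 -0.57  6.16] dp final [-0.45 -0.35  6.17] twist [ 0.31 -0.02  0.22]
large in drawer {'n': 1151, 'c': (539.2, 250.9), 'wh': (110.2, 46.2), 'a': 5.0, 'mean': [538.6, 249.9], 'pca': 5.0, 'z': 51.8}
small {'n': 4, 'c': (657.7, 49.0), 'wh': (3.0, 2.8), 'a': 70.1, 'mean': [658.1, 48.5], 'pca': 14.5, 'z': 25.6}
```

```bash
python3 -m inch '[{"dp":[-0.5,-0.4,0],"twist":[0.3,0,0.2],"grip":0.7},{"dp":[0,0,0.7],"twist":[0,0,0],"grip":0.7},{"dp":[0,0,1],"twist":[0,0,0],"grip":0.7},{"dp":[0,0,1],"twist":[0,0,0],"grip":0.7},{"dp":[0,0,0.5],"twist":[0,0,0],"grip":0.7}]' >/dev/null
python3 - <<'E'
from h import *
go(634.5,-41.4,6,94.4)
im,d,P=snap('scene'); print("small",rect(P,big(box(P,.55,.72,-.12,.05,.018,.03))))
E
```

```text
t 17.27 tcp [ 0.6294 -0.0363  0.0749] x [-0.086  0.996  0.007] z [-0.006  0.007 -1.   ] F [-0.5 -0.4 -0.4] g 0.703 q [ 0.63  0.78 -0.96  1.74  0.73  1.03  1.06]
dp now [-0.24  0.2   2.76] dp final [-0.22  0.19  2.76] twist [-0.05 -0.07  0.09]
small {'n': 420, 'c': (637.2, -40.7), 'wh': (101.3, 43.4), 'a': 4.8, 'mean': [643.7, -37.8], 'pca': -0.4, 'z': 25.1}
```

```bash
python3 -m inch '[{"dp":[-0.25,0.25,0.5],"twist":[0,0,0],"grip":0.7},{"dp":[0,0,0.8],"twist":[0,0,0],"grip":0.7},{"dp":[0,0,0.8],"twist":[0,0,0],"grip":0.7},{"dp":[0,0,0.6],"twist":[0,0,0],"grip":0.7},{"dp":[0,0,0.1],"twist":[0,0,0],"grip":0.7}]'
python3 -m inch '[{"dp":[0,0,0],"twist":[0,0,0],"grip":0.3},{"dp":[0,0,0],"twist":[0,0,0],"grip":0.3},{"dp":[0,0,0],"twist":[0,0,0],"grip":0.3},{"dp":[0,0,0],"twist":[0,0,0],"grip":0.3},{"dp":[0,0,0],"twist":[0,0,0],"grip":0.3}]' 80
python3 -m inch '[{"dp":[0,0,-0.5],"twist":[0,0,0],"grip":0.3},{"dp":[0,0,-1],"twist":[0,0,0],"grip":0.3},{"dp":[0,0,-1],"twist":[0,0,0],"grip":0.3},{"dp":[0,0,-1],"twist":[0,0,0],"grip":0.3},{"dp":[0,0,-1],"twist":[0,0,0],"grip":0.3}]'
python3 -m inch '[{"dp":[0,0,-1],"twist":[0,0,0],"grip":0.3},{"dp":[0,0,-0.5],"twist":[0,0,0],"grip":0.3}]' >/dev/null
python3 -c "
from h import *
go(534,354,150,94.7)
"
```

```text
clock: 17.73
tcp_pos: [0.6364, -0.0358, 0.0047]
ee_rot: [0.673, 0.739, 0.002, -0.005]
force: [-0.1, 0.2, -0.2]
grip_width: 0.7
clock: 18.15
tcp_pos: [0.6381, -0.034, 0.0087]
ee_rot: [0.673, 0.74, 0.004, -0.004]
force: [-1.0, 0.8, -1.2]
grip_width: 0.448
clock: 18.57
tcp_pos: [0.6343, -0.0357, 0.1233]
ee_rot: [0.672, 0.74, 0.0, -0.008]
force: [1.3, -0.9, -1.5]
grip_width: 0.449
t 18.73 tcp [ 0.6358 -0.0352  0.1676] x [-0.097  0.995  0.011] z [-0.006  0.011 -1.   ] F [ 0.   0.5 -1.2] g 0.45 q [ 0.67  0.7  -1.04  1.65  0.63  1.17  1.15]
dp now [15.88 -2.54  0.89] dp final [15.85 -2.78  0.7 ] twist [-0.04 -0.11  0.14]
```

```bash
python3 -m inch '[{"dp":[0.9,-0.17,0],"twist":[0,0,0],"grip":0.3},{"dp":[0.9,-0.17,0],"twist":[0,0,0.1],"grip":0.3},{"dp":[0.9,-0.17,0],"twist":[0,0,0],"grip":0.3},{"dp":[0.9,-0.17,0],"twist":[0,0,0],"grip":0.3},{"dp":[0.9,-0.17,0],"twist":[0,0,0],"grip":0.3}]' >/dev/null
python3 -m inch '[{"dp":[0.9,-0.17,0],"twist":[0,0,0],"grip":0.3},{"dp":[0.9,-0.17,0],"twist":[0,0,0],"grip":0.3},{"dp":[0.9,-0.17,0],"twist":[0,0,0],"grip":0.3},{"dp":[0.9,-0.17,0],"twist":[0,0,0],"grip":0.3},{"dp":[0.9,-0.17,0],"twist":[0,0,0],"grip":0.3}]' >/dev/null
python3 -m inch '[{"dp":[0.9,-0.17,0],"twist":[0,0,0],"grip":0.3},{"dp":[0.9,-0.17,0],"twist":[0,0,0],"grip":0.3},{"dp":[0.9,-0.17,0],"twist":[0,0,0],"grip":0.3},{"dp":[0.9,-0.17,0],"twist":[0,0,0],"grip":0.3},{"dp":[0.9,-0.17,0],"twist":[0,0,0],"grip":0.3}]'
python3 -c "
from h import *
go(534,354,150,94.7)
"
```

```text
clock: 19.98
tcp_pos: [0.5426, 0.3018, 0.1795]
ee_rot: [0.681, 0.732, 0.003, 0.001]
force: [0.8, 0.1, -2.2]
grip_width: 0.456
t 19.98 tcp [0.5426 0.3018 0.1795] x [-0.072  0.997  0.003] z [ 0.005  0.003 -1.   ] F [ 0.8  0.1 -2.2] g 0.456 q [ 0.12  0.65 -1.03  1.69  0.6   1.15  0.57]
dp now [ 2.1  -0.2   1.18] dp final [ 2.11 -0.17  1.18] twist [ 0.05 -0.02 -0.09]
```

```bash
python3 -m inch '[{"dp":[0.9,-0.1,0],"twist":[0,0,-0.1],"grip":0.3},{"dp":[0.9,-0.1,0],"twist":[0,0,0],"grip":0.3},{"dp":[0.4,0,0.6],"twist":[0,0,0],"grip":0.3},{"dp":[0,0,0.8],"twist":[0,0,0],"grip":0.3},{"dp":[0,0,0.8],"twist":[0,0,0],"grip":0.3}]'
python3 -c "
from h import *
go(534,354,30,94.7)
"
```

```text
clock: 20.4
tcp_pos: [0.5289, 0.3696, 0.1307]
ee_rot: [0.673, 0.74, 0.009, -0.0]
force: [0.2, -0.4, -1.4]
grip_width: 0.454
t 20.4 tcp [0.5289 0.3696 0.1307] x [-0.095  0.995  0.013] z [ 0.012  0.014 -1.   ] F [ 0.2 -0.4 -1.4] g 0.454 q [-0.03  0.72 -0.98  1.68  0.67  1.09  0.46]
dp now [-0.69  0.09  4.02] dp final [-0.64  0.15  4.03] twist [ 0.12 -0.12  0.12]
```

```bash
python3 -m inch '[{"dp":[-0.6,0.2,0],"twist":[0.1,-0.1,0.1],"grip":0.3},{"dp":[-0.1,0,0.6],"twist":[0,0,0],"grip":0.3},{"dp":[0,0,0.8],"twist":[0,0,0],"grip":0.3},{"dp":[0,0,0.8],"twist":[0,0,0],"grip":0.3},{"dp":[0,0,0.5],"twist":[0,0,0],"grip":0.3}]'
python3 -c "
from h import *
go(534,354,28,94.7)
"
```

```text
clock: 20.82
tcp_pos: [0.5362, 0.3506, 0.0601]
ee_rot: [0.677, 0.736, 0.001, 0.0]
force: [-0.4, 0.1, -1.5]
grip_width: 0.447
t 20.82 tcp [0.5362 0.3506 0.0601] x [-0.083  0.997  0.001] z [ 0.002  0.001 -1.   ] F [-0.4  0.1 -1.5] g 0.447 q [-0.04  0.79 -0.92  1.73  0.74  1.    0.42]
dp now [ 0.14 -0.08  1.28] dp final [ 0.14 -0.08  1.28] twist [ 0.02 -0.01  0.01]
```

```bash
python3 -m inch '[{"dp":[0,0,0.6],"twist":[0,0,0],"grip":0.3},{"dp":[0,0,0.4],"twist":[0,0,0],"grip":0.3},{"dp":[0,0,0.2],"twist":[0,0,0],"grip":0.3},{"dp":[0,0,0.1],"twist":[0,0,0],"grip":0.3}]'
python3 -m inch '[{"dp":[0,0,0],"twist":[0,0,0],"grip":0.6},{"dp":[0,0,0],"twist":[0,0,0],"grip":0.6},{"dp":[0,0,0],"twist":[0,0,0],"grip":0.6},{"dp":[0,0,-0.5],"twist":[0,0,0],"grip":0.6},{"dp":[0,0,-1],"twist":[0,0,0],"grip":0.6}]'
python3 -m inch '[{"dp":[0,0,-1],"twist":[0,0,0],"grip":0.6},{"dp":[0,0,-1],"twist":[0,0,0],"grip":0.6},{"dp":[0,0,-1],"twist":[0,0,0],"grip":0.6},{"dp":[0,0,-1],"twist":[0,0,0],"grip":0.6},{"dp":[0,-1,0],"twist":[0,0,0],"grip":0.4}]' >/dev/null
python3 -m inch '[{"dp":[0,-1,0],"twist":[0,0,0],"grip":0.2},{"dp":[0,-1,0],"twist":[0,0,0],"grip":0},{"dp":[0,-1,0],"twist":[0,0,0],"grip":0},{"dp":[0,-1,0],"twist":[0,0,0],"grip":0},{"dp":[0,-1,0],"twist":[0,0,0],"grip":0}]' >/dev/null
python3 - <<'E'
from h import *
im,d,P=snap('top','top2')
print("large",rect(P,big(box(P,.45,.64,.2,.32,.04,.06))))
print("small",rect(P,big(box(P,.45,.64,.32,.40,.04,.06))))
for y in (.25,.28,.31,.34): 
  m=box(P,.37,.44,y-.01,y+.01,.055,.075); print(y,rect(P,m) if m.sum()>5 else 0)
print("front",rect(P,big(box(P,.40,.49,.15,.45,.08,.095))))
go(380,293,50,94.7)
E
```

```text
clock: 21.15
tcp_pos: [0.5392, 0.3489, 0.0275]
ee_rot: [0.678, 0.735, 0.002, 0.002]
force: [-0.9, -9.1, 28.6]
grip_width: 0.447
clock: 21.57
tcp_pos: [0.539, 0.3483, 0.065]
ee_rot: [0.679, 0.734, 0.001, 0.002]
force: [-0.0, -0.1, 0.4]
grip_width: 0.602
large {'n': 1154, 'c': (542.2, 251.4), 'wh': (111.4, 46.4), 'a': 5.2, 'mean': [541.5, 250.0], 'pca': 4.8, 'z': 51.6}
small {'n': 937, 'c': (537.7, 347.5), 'wh': (100.7, 42.6), 'a': 5.2, 'mean': [537.1, 346.4], 'pca': 5.7, 'z': 47.8}
0.25 {'n': 77, 'c': (426.8, 250.1), 'wh': (22.8, 19.0), 'a': 2.2, 'mean': [424.2, 248.0], 'pca': -26.7, 'z': 66.5}
0.28 {'n': 48, 'c': (417.1, 280.0), 'wh': (19.0, 8.3), 'a': -88.9, 'mean': [416.9, 280.3], 'pca': -84.0, 'z': 67.2}
0.31 {'n': 50, 'c': (415.5, 310.1), 'wh': (19.2, 10.3), 'a': -88.4, 'mean': [414.9, 309.4], 'pca': -83.5, 'z': 66.8}
0.34 {'n': 95, 'c': (423.0, 339.8), 'wh': (30.7, 19.5), 'a': -0.5, 'mean': [419.7, 342.4], 'pca': 21.1, 'z': 65.5}
front {'n': 1006, 'c': (461.0, 298.6), 'wh': (254.1, 21.0), 'a': -85.2, 'mean': [458.8, 297.5], 'pca': -85.3, 'z': 87.1}
t 22.45 tcp [0.3823 0.3421 0.182 ] x [-0.082  0.997  0.008] z [ 0.016  0.009 -1.   ] F [-5.3 -1.  -0.6] g -0.002 q [ 0.06  0.48 -1.13  1.94  0.52  1.03  0.35]
dp now [-1.99 -0.34  5.26] dp final [-1.95 -0.25  5.28] twist [ 0.16 -0.08 -0.  ]
```

View pics/top2.png

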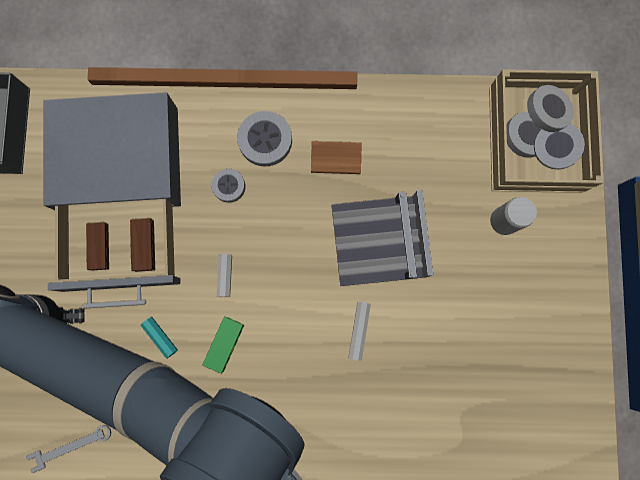

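```bash
python3 -m inch '[{"dp":[-1,0,0],"twist":[0.1,-0.1,0],"grip":0},{"dp":[-0.9,0,0],"twist":[0,0,0],"grip":0},{"dp":[0,0,1],"twist":[0,0,0],"grip":0},{"dp":[0,0,1],"twist":[0,0,0],"grip":0},{"dp":[0,0,0.7],"twist":[0,0,0],"grip":0}]' >/dev/null
python3 -c "
from h import *
go(385,293,50,94.7)
"
```

```text
t 22.87 tcp [0.3864 0.2962 0.1206] x [-0.088  0.996  0.   ] z [ 0.02   0.002 -1.   ] F [-0.3 -0.4 -0.1] g 0.0 q [ 0.09  0.52 -1.07  2.05  0.61  0.9   0.34]
dp now [-0.12 -0.13  2.82] dp final [-0.12 -0.07  2.82] twist [ 0.2  -0.    0.06]
```

```bash
python3 -m inch '[{"dp":[-0.1,-0.1,1],"twist":[0.2,0,0],"grip":0},{"dp":[0,0,0.9],"twist":[0,0,0],"grip":0},{"dp":[0,0,0.7],"twist":[0,0,0],"grip":0},{"dp":[0,0,0.2],"twist":[0,0,0],"grip":0}]' >/dev/null
python3 -c "
from h import *
go(385,293,50,94.7)
"
```

```text
t 23.2 tcp [0.3851 0.2934 0.0488] x [-0.089  0.996 -0.   ] z [ 0.001 -0.    -1.   ] F [ 0.1 -0.5  0.8] g -0.0 q [ 0.    0.62 -0.96  2.1   0.73  0.8   0.24]
dp now [-0.01 -0.   -0.05] dp final [-0.01 -0.   -0.05] twist [0.01 0.   0.07]
```

```bash
python3 -m inch '[{"dp":[0,0.3,0],"twist":[0,0,0],"grip":0},{"dp":[0,0.3,0],"twist":[0,0,0],"grip":0},{"dp":[0,0.4,0],"twist":[0,0,0],"grip":0},{"dp":[0,0.4,0],"twist":[0,0,0],"grip":0},{"dp":[0,0.4,0],"twist":[0,0,0],"grip":0}]' 
python3 -m inch '[{"dp":[0,0.5,0],"twist":[0,0,0],"grip":0},{"dp":[0,0.5,0],"twist":[0,0,0],"grip":0},{"dp":[0,0.5,0],"twist":[0,0,0],"grip":0},{"dp":[0,0.5,0],"twist":[0,0,0],"grip":0},{"dp":[0,0.5,0],"twist":[0,0,0],"grip":0}]' 
python3 -m inch '[{"dp":[0,0.5,0],"twist":[0,0,0],"grip":0},{"dp":[0,0.5,0],"twist":[0,0,0],"grip":0},{"dp":[0,0.5,0],"twist":[0,0,0],"grip":0},{"dp":[0,0.4,0],"twist":[0,0,0],"grip":0},{"dp":[0,0.4,0],"twist":[0,0,0],"grip":0}]' 
python3 -c "
from h import *
go(560,308,50,94.7)
"
```

```text
clock: 23.62
tcp_pos: [0.4316, 0.2988, 0.0516]
ee_rot: [0.673, 0.739, 0.0, 0.0]
force: [-0.6, -0.3, -1.3]
grip_width: 0.0
clock: 24.03
tcp_pos: [0.5017, 0.3049, 0.0545]
ee_rot: [0.675, 0.738, 0.002, 0.0]
force: [-2.1, 0.3, -0.8]
grip_width: 0.004
clock: 24.45
tcp_pos: [0.5575, 0.3088, 0.0564]
ee_rot: [0.677, 0.736, -0.006, -0.006]
force: [-43.4, -10.0, 22.5]
grip_width: -0.0
t 24.45 tcp [0.5575 0.3088 0.0564] x [-0.083  0.997 -0.   ] z [-0.017 -0.001 -1.   ] F [-43.4 -10.   22.5] g -0.0 q [ 0.03  0.8  -0.91  1.73  0.72  1.01  0.51]
dp now [-0.04  0.1   0.25] dp final [-0.04  0.1   0.26] twist [-0.16  0.    0.01]
```

```bash
python3 -m inch '[{"dp":[0,0.15,0],"twist":[0,0,0],"grip":0},{"dp":[0,-0.5,0],"twist":[-0.1,0,0],"grip":0},{"dp":[0,-0.8,0],"twist":[0,0,0],"grip":0},{"dp":[0,0,-1],"twist":[0,0,0],"grip":0},{"dp":[0,0,-1],"twist":[0,0,0],"grip":0}]' 
python3 -m inch '[{"dp":[0,0,-1],"twist":[0,0,0],"grip":0.3},{"dp":[0,0,-1],"twist":[0,0,0],"grip":0.5},{"dp":[-1,-0.4,-0.5],"twist":[0,0,0],"grip":0.6},{"dp":[-1,-0.4,0],"twist":[0,0,0],"grip":0.6},{"dp":[-1,-0.4,0],"twist":[0,0,0],"grip":0.6}]' >/dev/null
python3 -m inch '[{"dp":[-1,-0.4,0],"twist":[0,0,0],"grip":0.6},{"dp":[-1,-0.4,0],"twist":[0,0,0],"grip":0.6},{"dp":[-1,-0.2,0],"twist":[0,0,0],"grip":0.6},{"dp":[-1,-0.2,0],"twist":[0,0,0],"grip":0.6}]' >/dev/null
python3 - <<'E'
from h import *
go(472,78.5,5,89.5)
im,d,P=snap('top','top3')
print("front",rect(P,big(box(P,.5,.64,.15,.45,.08,.095))), "cab",rect(P,big(box(P,.55,1,.12,.55,.096,.12))))
print("short",rect(P,big(box(P,.42,.55,.04,.13,.02,.04))))
print("long",rect(P,big(box(P,.28,.45,-.26,-.16,.02,.04))))
for u in (80,100,130,160):print([np.round(P[v,u]*1000).tolist() for v in range(198,218,2)])
E
```

```text
clock: 24.87
tcp_pos: [0.5268, 0.304, 0.1055]
ee_rot: [0.678, 0.735, -0.01, -0.006]
force: [0.9, 0.8, 0.5]
grip_width: 0.001
t 25.62 tcp [0.498  0.1277 0.1877] x [-0.084  0.996  0.014] z [ 0.01   0.014 -1.   ] F [-0.3  0.5  1.2] g 0.599 q [ 0.56  0.49 -1.15  1.93  0.51  1.04  0.85]
dp now [-1.97 -1.28  7.27] dp final [-1.98 -1.02  7.31] twist [ 0.1  -0.13  0.88]
front {'n': 740, 'c': (613.1, 346.8), 'wh': (191.1, 18.8), 'a': -85.0, 'mean': [612.6, 347.5], 'pca': -85.2, 'z': 87.3} cab {'n': 12522, 'c': (735.0, 321.5), 'wh': (262.3, 227.7), 'a': -85.3, 'mean': [733.0, 321.4], 'pca': -85.1, 'z': 100.0}
short {'n': 377, 'c': (488.0, 78.6), 'wh': (76.7, 28.7), 'a': -1.9, 'mean': [492.5, 77.4], 'pca': 4.3, 'z': 26.2}
long {'n': 721, 'c': (370.0, -210.9), 'wh': (119.8, 27.8), 'a': -9.0, 'mean': [369.5, -210.6], 'pca': -9.2, 'z': 26.4}
[[628.0, 367.0, 100.0], [624.0, 367.0, 99.0], [620.0, 367.0, 99.0], [618.0, 372.0, 84.0], [613.0, 370.0, 88.0], [609.0, 369.0, 90.0], [606.0, 371.0, 85.0], [603.0, 375.0, 72.0], [602.0, 382.0, 53.0], [601.0, 390.0, 33.0]]
[[629.0, 327.0, 97.0], [624.0, 325.0, 101.0], [621.0, 327.0, 94.0], [618.0, 330.0, 87.0], [615.0, 330.0, 85.0], [610.0, 329.0, 87.0], [607.0, 331.0, 79.0], [606.0, 338.0, 61.0], [604.0, 343.0, 46.0], [605.0, 353.0, 16.0]]
[[629.0, 263.0, 105.0], [627.0, 267.0, 91.0], [624.0, 268.0, 87.0], [619.0, 267.0, 90.0], [615.0, 268.0, 86.0], [612.0, 269.0, 82.0], [611.0, 274.0, 66.0], [529.0, 135.0, 514.0], [526.0, 134.0, 518.0], [523.0, 133.0, 520.0]]
[[632.0, 205.0, 92.0], [628.0, 206.0, 89.0], [624.0, 206.0, 88.0], [621.0, 206.0, 86.0], [540.0, 98.0, 505.0], [535.0, 95.0, 514.0], [532.0, 94.0, 517.0], [529.0, 93.0, 522.0], [526.0, 93.0, 522.0], [522.0, 91.0, 529.0]]
```

View pics/top3.png

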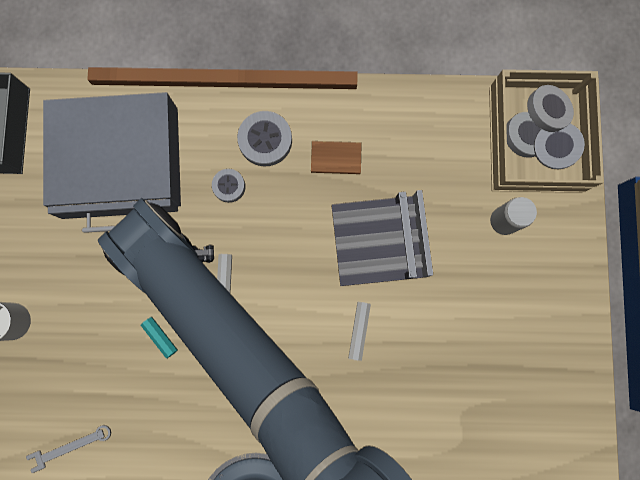

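```bash
python3 -m inch '[{"dp":[-1,-0.5,0],"twist":[0.1,-0.1,0.5],"grip":0.55},{"dp":[-0.9,-0.4,0.5],"twist":[0,0,0.4],"grip":0.55},{"dp":[0,0,1],"twist":[0,0,0],"grip":0.55},{"dp":[0,0,1],"twist":[0,0,0],"grip":0.55},{"dp":[0,0,0.7],"twist":[0,0,0],"grip":0.55}]' >/dev/null
python3 -c "
from h import *
go(474,78.5,4,89.6)
"
```

```text
t 26.08 tcp [0.4908 0.064  0.113 ] x [ 0.038  0.999 -0.002] z [ 0.021 -0.003 -1.   ] F [ 0.1 -0.6  0.1] g 0.55 q [ 0.59  0.53 -1.03  2.04  0.61  0.88  0.75]
dp now [ 0.56 -0.78  4.34] dp final [ 0.58 -0.68  4.36] twist [ 0.2   0.02 -0.3 ]
```

```bash
python3 -m inch '[{"dp":[0.6,-0.7,0],"twist":[0.2,0,-0.3],"grip":0.55},{"dp":[0,0,0.8],"twist":[0,0,0],"grip":0.55},{"dp":[0,0,0.8],"twist":[0,0,0],"grip":0.55},{"dp":[0,0,0.4],"twist":[0,0,0],"grip":0.55}]' >/dev/null
python3 -c "
from h import *
go(474,78.5,4,89.6)
"
```

```text
t 26.42 tcp [0.4791 0.08   0.0634] x [0.009 1.    0.   ] z [ 0.006 -0.    -1.   ] F [ 0.2 -0.8  0.6] g 0.552 q [ 0.5   0.59 -0.97  2.09  0.69  0.81  0.67]
dp now [-0.06 -0.22  2.38] dp final [-0.06 -0.2   2.38] twist [ 0.06  0.   -0.02]
```

```bash
python3 -m inch '[{"dp":[-0.1,-0.2,0.7],"twist":[0,0,0],"grip":0.5},{"dp":[0,0,0.7],"twist":[0,0,0],"grip":0.5},{"dp":[0,0,0.6],"twist":[0,0,0],"grip":0.5},{"dp":[0,0,0.3],"twist":[0,0,0],"grip":0.5},{"dp":[0,0,0],"twist":[0,0,0],"grip":0.5}]'
python3 -m inch '[{"dp":[0,0,0],"twist":[0,0,0],"grip":0.1},{"dp":[0,0,0],"twist":[0,0,0],"grip":0.1},{"dp":[0,0,0],"twist":[0,0,0],"grip":0.1},{"dp":[0,0,0],"twist":[0,0,0],"grip":0.1},{"dp":[0,0,0],"twist":[0,0,0],"grip":0.1}]' 90
python3 -c "
from h import *
go(474,78.5,4,89.6)
"
```

```text
clock: 26.83
tcp_pos: [0.4805, 0.0802, 0.0065]
ee_rot: [0.71, 0.705, 0.006, 0.004]
force: [0.1, 0.2, 0.2]
grip_width: 0.502
clock: 27.25
tcp_pos: [0.4833, 0.0813, 0.0099]
ee_rot: [0.71, 0.705, 0.008, 0.006]
force: [0.4, 0.7, -1.4]
grip_width: 0.296
t 27.25 tcp [0.4833 0.0813 0.0099] x [0.007 1.    0.003] z [ 0.019  0.003 -1.   ] F [ 0.4  0.7 -1.4] g 0.296 q [ 0.42  0.66 -0.87  2.12  0.82  0.71  0.57]
dp now [-0.12 -0.38  0.23] dp final [-0.11 -0.37  0.23] twist [ 0.18 -0.03  0.  ]
```

```bash
python3 -m inch '[{"dp":[0,0,-0.5],"twist":[0.1,0,0],"grip":0.1},{"dp":[0,0,-1],"twist":[0,0,0],"grip":0.1},{"dp":[0,0,-1],"twist":[0,0,0],"grip":0.1},{"dp":[0,0,-1],"twist":[0,0,0],"grip":0.1},{"dp":[0,0,-1],"twist":[0,0,0],"grip":0.1}]' 
python3 -m inch '[{"dp":[0,0,0],"twist":[0,0,1],"grip":0.1},{"dp":[0,0,0],"twist":[0,0,1],"grip":0.1},{"dp":[0,0,0],"twist":[0,0,1],"grip":0.1},{"dp":[0,0,0],"twist":[0,0,1],"grip":0.1},{"dp":[0,0,0],"twist":[0,0,1],"grip":0.1}]' >/dev/null
python3 -m inch '[{"dp":[0,0,0],"twist":[0,0,1],"grip":0.1},{"dp":[0,0,0],"twist":[0,0,1],"grip":0.1},{"dp":[0,0,0],"twist":[0,0,1],"grip":0.1},{"dp":[0,0,0],"twist":[0,0,1],"grip":0.1},{"dp":[0,0,0],"twist":[0,0,1],"grip":0.1}]' 
python3 -m inch '[{"dp":[0,0,0],"twist":[0,0,1],"grip":0.1},{"dp":[0,0,0],"twist":[0,0,1],"grip":0.1},{"dp":[0,0,0],"twist":[0,0,0.8],"grip":0.1}]' 
python3 -c "
from h import *
go(617.7,-234,120,6.8)
"
```

```text
clock: 27.67
tcp_pos: [0.4781, 0.0793, 0.1224]
ee_rot: [0.709, 0.705, -0.001, -0.002]
force: [0.8, -1.0, -1.7]
grip_width: 0.295
clock: 28.5
tcp_pos: [0.4801, 0.0795, 0.1305]
ee_rot: [0.973, 0.232, 0.005, 0.0]
force: [-0.7, 0.0, -2.1]
grip_width: 0.298
clock: 28.75
tcp_pos: [0.4793, 0.0794, 0.131]
ee_rot: [0.997, 0.079, 0.006, -0.0]
force: [-0.1, -0.1, -2.8]
grip_width: 0.301
t 28.75 tcp [0.4793 0.0794 0.131 ] x [0.987 0.158 0.011] z [ 0.011  0.002 -1.   ] F [-0.1 -0.1 -2.8] g 0.301 q [ 0.35  0.37 -0.73  2.05  0.34  0.82 -0.42]
dp now [ 3.48 13.25  0.48] dp final [ 4.01 13.1   0.44] twist [-0.   -0.11  0.38]
```

```bash
python3 -m inch '[{"dp":[0.27,0.9,0],"twist":[0,-0.1,0.4],"grip":0.1},{"dp":[0.3,0.9,0],"twist":[0,0,0],"grip":0.1},{"dp":[0.3,0.9,0],"twist":[0,0,0],"grip":0.1},{"dp":[0.3,0.9,0],"twist":[0,0,0],"grip":0.1},{"dp":[0.3,0.9,0],"twist":[0,0,0],"grip":0.1}]' 
python3 -m inch '[{"dp":[0.3,0.9,0],"twist":[0,0,0],"grip":0.1},{"dp":[0.3,0.9,0],"twist":[0,0,0],"grip":0.1},{"dp":[0.3,0.9,0],"twist":[0,0,0],"grip":0.1},{"dp":[0.3,0.9,0],"twist":[0,0,0],"grip":0.1},{"dp":[0.3,0.9,0],"twist":[0,0,0],"grip":0.1}]' 
python3 -c "
from h import *
go(617.7,-234,120,6.8)
"
```

```text
clock: 29.17
tcp_pos: [0.5283, -0.0239, 0.1326]
ee_rot: [0.998, 0.064, 0.001, -0.001]
force: [0.2, 0.6, -2.6]
grip_width: 0.299
clock: 29.58
tcp_pos: [0.5803, -0.1359, 0.133]
ee_rot: [0.998, 0.065, 0.0, -0.001]
force: [0.7, 0.2, -1.4]
grip_width: 0.298
t 29.58 tcp [ 0.5803 -0.1359  0.133 ] x [0.992 0.129 0.001] z [ 0.001  0.001 -1.   ] F [ 0.7  0.2 -1.4] g 0.298 q [ 0.63  0.52 -0.64  1.8   0.38  0.94 -0.04]
dp now [0.98 4.08 0.51] dp final [1.02 4.07 0.52] twist [-0.01 -0.01  0.1 ]
```

```bash
python3 -m inch '[{"dp":[0.2,0.9,0],"twist":[0,0,0.1],"grip":0.1},{"dp":[0.25,0.9,0],"twist":[0,0,0],"grip":0.1},{"dp":[0.25,0.9,0],"twist":[0,0,0],"grip":0.1},{"dp":[0.25,0.9,0],"twist":[0,0,0],"grip":0.1}]' >/dev/null
python3 - <<'E'
from h import *
go(617.7,-234,33,6.8)
im,d,P=snap('scene'); cv2.imwrite('pics/c4.png',cv2.resize(im[150:290,220:380],None,fx=4,fy=4)[:,:,::-1])
E
```

```text
t 29.92 tcp [ 0.6151 -0.2266  0.1326] x [ 0.993  0.119 -0.   ] z [-0.     0.002 -1.   ] F [ 0. -0. -2.] g 0.296 q [ 0.71  0.61 -0.61  1.65  0.39  1.01  0.09]
dp now [0.07 0.31 3.98] dp final [0.07 0.3  3.98] twist [-0.02  0.    0.  ]
```

View pics/c4.png

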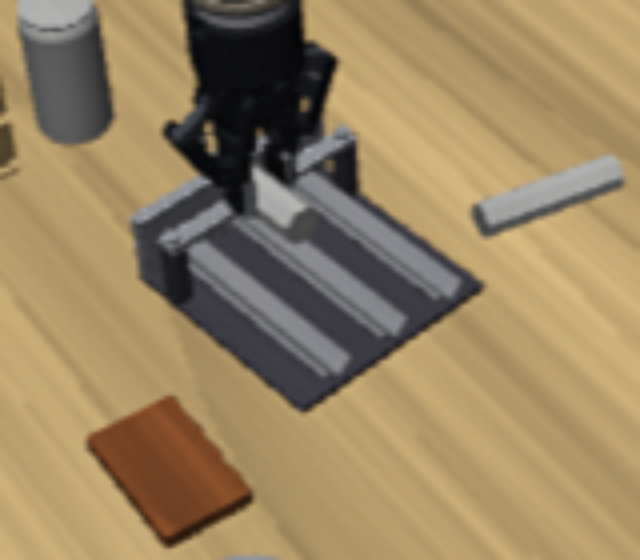

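```bash
python3 -m inch '[{"dp":[0.1,0.3,0],"twist":[0,0,0],"grip":0.1},{"dp":[0,0,0.8],"twist":[0,0,0],"grip":0.1},{"dp":[0,0,0.8],"twist":[0,0,0],"grip":0.1},{"dp":[0,0,0.8],"twist":[0,0,0],"grip":0.1},{"dp":[0,0,0.3],"twist":[0,0,0],"grip":0.1}]' >/dev/null
python3 - <<'E'
from h import *
go(617.7,-234,33,6.8)
im,d,P=snap('scene'); print(rect(P,big(box(P,.59,.65,-.23,-.16,.05,.09))))
E
```

```text
t 30.38 tcp [ 0.6237 -0.2448  0.0671] x [0.994 0.107 0.011] z [ 0.011 -0.004 -1.   ] F [-5.9  6.5 13.1] g 0.305 q [ 0.69  0.69 -0.56  1.67  0.45  0.9   0.06]
dp now [-0.21 -0.46  1.36] dp final [-0.19 -0.46  1.37] twist [ 0.05 -0.1  -0.11]
{'n': 127, 'c': (622.2, -214.9), 'wh': (30.6, 29.8), 'a': -75.5, 'mean': [624.1, -211.6], 'pca': -48.6, 'z': 78.0}
```

```bash
python3 -m inch '[{"dp":[0,0,-0.7],"twist":[0,0,0],"grip":0.1},{"dp":[-0.2,-0.7,0],"twist":[0,-0.1,-0.1],"grip":0.1},{"dp":[0,0,0],"twist":[0,0,0],"grip":0.1}]' >/dev/null
python3 - <<'E'
from h import *
go(618.5,-226,33,6.8)
im,d,P=snap('scene'); print(rect(P,big(box(P,.59,.66,-.21,-.14,.07,.12))))
cv2.imwrite('pics/c5.png',cv2.resize(im[150:290,220:380],None,fx=4,fy=4)[:,:,::-1])
E
```

```text
t 30.68 tcp [ 0.6159 -0.2258  0.0846] x [ 0.993  0.121 -0.002] z [-0.002 -0.003 -1.   ] F [-1.1  1.5 -2. ] g 0.297 q [ 0.68  0.66 -0.58  1.69  0.44  0.93  0.05]
dp now [0.11 0.01 2.07] dp final [0.1  0.02 2.07] twist [0.03 0.02 0.02]
{'n': 132, 'c': (613.9, -196.1), 'wh': (30.3, 29.8), 'a': -83.6, 'mean': [616.4, -192.7], 'pca': -44.4, 'z': 95.5}
```

View pics/c5.png

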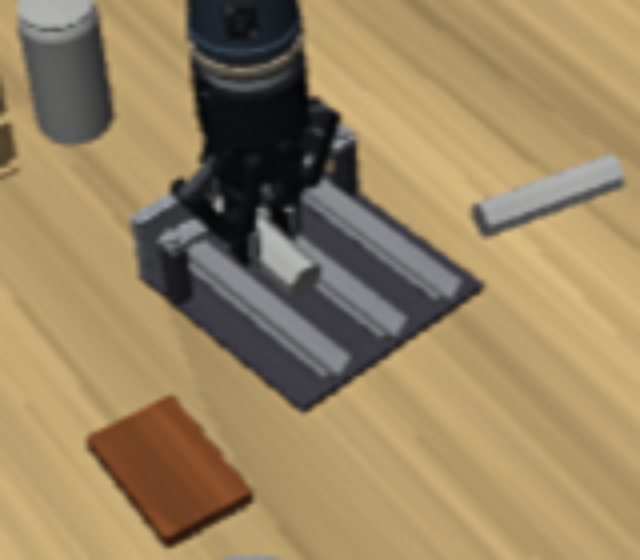

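```bash
python3 -m inch '[{"dp":[0.15,0,0.5],"twist":[0,0,0],"grip":0.1},{"dp":[0,0,0.5],"twist":[0,0,0],"grip":0.1},{"dp":[0,0,0.4],"twist":[0,0,0],"grip":0.1},{"dp":[0,0,0],"twist":[0,0,0],"grip":0.1}]' 30
python3 - <<'E'
from h import *
go(618.5,-226,33,6.8)
im,d,P=snap('scene'); print(rect(P,big(box(P,.59,.66,-.21,-.14,.045,.12))))
E
```

```text
clock: 31.07
tcp_pos: [0.6209, -0.2297, 0.0466]
ee_rot: [0.998, 0.059, 0.0, 0.004]
force: [-0.4, 0.0, -2.2]
grip_width: 0.301
t 31.07 tcp [ 0.6209 -0.2297  0.0466] x [ 0.993  0.118 -0.   ] z [ 0.001 -0.007 -1.   ] F [-0.4  0.  -2.2] g 0.301 q [ 0.66  0.71 -0.55  1.69  0.47  0.87  0.03]
dp now [-0.08 -0.16  0.54] dp final [-0.08 -0.16  0.54] twist [ 0.07  0.   -0.  ]
{'n': 96, 'c': (618.4, -198.0), 'wh': (29.7, 25.4), 'a': 4.5, 'mean': [621.5, -196.2], 'pca': -34.1, 'z': 60.0}
```

```bash
python3 -m inch '[{"dp":[-0.08,-0.2,0.2],"twist":[0,0,0],"grip":0.1},{"dp":[0,0,0.2],"twist":[0,0,0],"grip":0.1},{"dp":[0,0,0.2],"twist":[0,0,0],"grip":0.1},{"dp":[0,0,0.1],"twist":[0,0,0],"grip":0.1}]'
python3 - <<'E'
from h import *
go(618.5,-226,33,6.8)
im,d,P=snap('scene'); print(rect(P,big(box(P,.59,.66,-.21,-.14,.04,.12))))
E
```

```text
clock: 31.45
tcp_pos: [0.6179, -0.2265, 0.0306]
ee_rot: [0.998, 0.059, -0.001, 0.005]
force: [-5.9, 0.7, 17.6]
grip_width: 0.3
t 31.45 tcp [ 0.6179 -0.2265  0.0306] x [ 0.993  0.117 -0.003] z [-0.001 -0.01  -1.   ] F [-5.9  0.7 17.6] g 0.3 q [ 0.65  0.72 -0.54  1.71  0.49  0.84  0.01]
dp now [ 0.03 -0.01 -0.09] dp final [ 0.03 -0.02 -0.09] twist [ 0.1   0.02 -0.01]
{'n': 88, 'c': (617.2, -194.6), 'wh': (31.7, 27.7), 'a': -7.6, 'mean': [618.4, -194.9], 'pca': -62.7, 'z': 47.1}
```

```bash
python3 -m inch '[{"dp":[0,0,0],"twist":[0,0,0],"grip":0.42},{"dp":[0,0,0],"twist":[0,0,0],"grip":0.42},{"dp":[0,0,0],"twist":[0,0,0],"grip":0.42},{"dp":[0,0,-0.5],"twist":[0,0,0],"grip":0.42},{"dp":[0,0,-1],"twist":[0,0,0],"grip":0.42}]' 
python3 -m inch '[{"dp":[0,0,-0.5],"twist":[0.1,0,0],"grip":0.3},{"dp":[0,-1,-0.5],"twist":[0,0,0],"grip":0},{"dp":[0,-1,0],"twist":[0,0,0],"grip":0},{"dp":[0,-0.9,0],"twist":[0,0,0],"grip":0}]'
python3 - <<'E'
from h import *
go(607.7,-150,31,6.8)
im,d,P=snap('top'); print(rect(P,big(box(P,.59,.66,-.30,-.17,.04,.06))))
im,d,P=snap('scene'); print(rect(P,big(box(P,.59,.66,-.30,-.17,.04,.054)))); cv2.imwrite('pics/c6.png',cv2.resize(im[150:290,220:380],None,fx=4,fy=4)[:,:,::-1])
E
```

```text
clock: 31.92
tcp_pos: [0.616, -0.2257, 0.0667]
ee_rot: [0.998, 0.059, -0.004, 0.004]
force: [0.4, -1.2, -0.1]
grip_width: 0.421
clock: 32.25
tcp_pos: [0.612, -0.16, 0.1006]
ee_rot: [0.999, 0.053, 0.002, 0.002]
force: [1.2, -0.7, 0.4]
grip_width: -0.001
t 32.25 tcp [ 0.612  -0.16    0.1006] x [0.994 0.105 0.004] z [ 0.004 -0.005 -1.   ] F [ 1.2 -0.7  0.4] g -0.001 q [ 0.61  0.61 -0.59  1.74  0.42  0.92 -0.05]
dp now [-0.14 -0.43  2.78] dp final [-0.12 -0.42  2.78] twist [ 0.05 -0.03 -0.12]
{'n': 114, 'c': (621.3, -264.0), 'wh': (28.2, 20.4), 'a': 7.3, 'mean': [620.8, -264.7], 'pca': 15.7, 'z': 49.1}
{'n': 233, 'c': (619.8, -229.1), 'wh': (94.7, 30.9), 'a': -83.8, 'mean': [621.8, -226.0], 'pca': -81.9, 'z': 47.1}
```

View pics/c6.png

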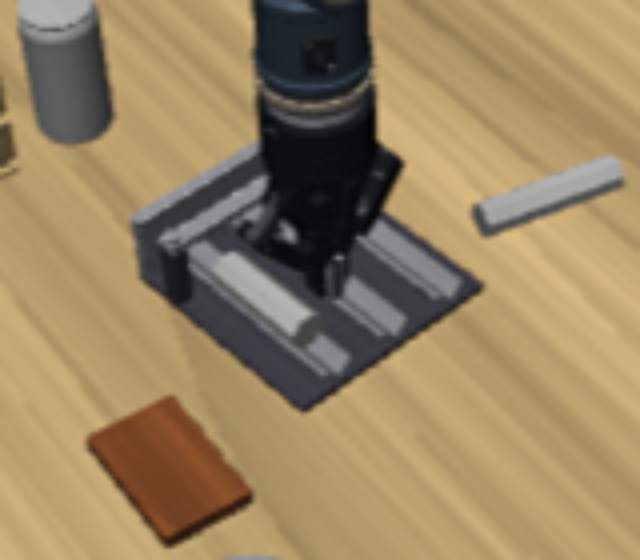

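```bash
python3 -m inch '[{"dp":[-0.15,-0.6,0],"twist":[0,0,-0.1],"grip":0},{"dp":[0,0,0.9],"twist":[0,0,0],"grip":0},{"dp":[0,0,0.9],"twist":[0,0,0],"grip":0},{"dp":[0,0,0.5],"twist":[0,0,0],"grip":0},{"dp":[0,0,0],"twist":[0,0,0],"grip":0}]' 
python3 -c "
from h import *
go(607.7,-150,31,6.8)"
```

```text
clock: 32.77
tcp_pos: [0.6088, -0.1386, 0.0457]
ee_rot: [0.998, 0.063, 0.005, 0.002]
force: [-0.4, -0.0, 0.1]
grip_width: 0.002
t 32.77 tcp [ 0.6088 -0.1386  0.0457] x [0.992 0.127 0.011] z [ 0.011 -0.003 -1.   ] F [-0.4 -0.   0.1] g 0.002 q [ 0.56  0.66 -0.56  1.8   0.47  0.81 -0.11]
dp now [-0.11  0.45  0.59] dp final [-0.1   0.45  0.59] twist [ 0.04 -0.1   0.08]
```

```bash
python3 -m inch '[{"dp":[-0.1,0,0.55],"twist":[0,-0.1,0.1],"grip":0},{"dp":[0,0.3,0],"twist":[0,0,0],"grip":0},{"dp":[0,0.3,0],"twist":[0,0,0],"grip":0},{"dp":[0,0.3,0],"twist":[0,0,0],"grip":0}]' 
python3 -c "
from h import *
go(617,-228,32,6.8)"
```

```text
clock: 33.1
tcp_pos: [0.6094, -0.1614, 0.0317]
ee_rot: [0.998, 0.059, -0.0, 0.002]
force: [-0.2, -0.2, 0.9]
grip_width: -0.003
t 33.1 tcp [ 0.6094 -0.1614  0.0317] x [ 0.993  0.117 -0.001] z [-0.    -0.004 -1.   ] F [-0.2 -0.2  0.9] g -0.003 q [ 0.58  0.69 -0.55  1.78  0.48  0.81 -0.09]
dp now [-0.01  2.68 -0.  ] dp final [-0.01  2.68 -0.01] twist [ 0.04  0.01 -0.01]
```

```bash
python3 -m inch '[{"dp":[0,0.3,0],"twist":[0,0,0],"grip":0},{"dp":[0,0.3,0],"twist":[0,0,0],"grip":0},{"dp":[0,0.3,0],"twist":[0,0,0],"grip":0},{"dp":[0,0.3,0],"twist":[0,0,0],"grip":0},{"dp":[0,0.3,0],"twist":[0,0,0],"grip":0}]' 
python3 -m inch '[{"dp":[0,0.3,0],"twist":[0,0,0],"grip":0},{"dp":[0,0.3,0],"twist":[0,0,0],"grip":0},{"dp":[0,0.25,0],"twist":[0,0,0],"grip":0}]' 
python3 -c "
from h import *
go(617,-228,32,6.8)"
```

```text
clock: 33.52
tcp_pos: [0.6152, -0.2046, 0.0338]
ee_rot: [0.998, 0.057, 0.001, 0.002]
force: [0.3, 1.4, -0.7]
grip_width: 0.0
clock: 33.77
tcp_pos: [0.6179, -0.2283, 0.0341]
ee_rot: [0.998, 0.056, 0.002, 0.002]
force: [-2.4, 20.1, 2.2]
grip_width: 0.002
t 33.77 tcp [ 0.6179 -0.2283  0.0341] x [0.994 0.112 0.003] z [ 0.003 -0.003 -1.   ] F [-2.4 20.1  2.2] g 0.002 q [ 0.66  0.72 -0.55  1.71  0.48  0.84  0.02]
dp now [-0.03 -0.02  0.08] dp final [-0.03 -0.02  0.08] twist [ 0.03 -0.03 -0.06]
```

```bash
python3 -m inch '[{"dp":[0,-0.5,0],"twist":[0,0,0],"grip":0},{"dp":[0,-0.6,-0.3],"twist":[0,0,0],"grip":0},{"dp":[0,0,-1],"twist":[0,0,0],"grip":0},{"dp":[0,0,-1],"twist":[0,0,0],"grip":0},{"dp":[0,0,-1],"twist":[0,0,0],"grip":0.5}]' >/dev/null
python3 -m inch '[{"dp":[-0.4,0,-1],"twist":[0,0,-1],"grip":0.5},{"dp":[-0.6,0,0],"twist":[0,0,-1],"grip":0.5},{"dp":[-0.7,0.1,0],"twist":[0,0,-1],"grip":0.5},{"dp":[-0.7,0.2,0],"twist":[0,0,-1],"grip":0.5},{"dp":[-0.7,0.3,0],"twist":[0,0,-1],"grip":0.5}]' >/dev/null
python3 -m inch '[{"dp":[0,0,0],"twist":[0,0,-1],"grip":0.5},{"dp":[0,0,0],"twist":[0,0,-1],"grip":0.5},{"dp":[0,0,0],"twist":[0,0,-1],"grip":0.5},{"dp":[0,0,0],"twist":[0,0,-1],"grip":0.5},{"dp":[0,0,0],"twist":[0,0,-1],"grip":0.5}]' >/dev/null
python3 -m inch '[{"dp":[0,0,0],"twist":[0,0,-1],"grip":0.5},{"dp":[0,0,0],"twist":[0,0,-1],"grip":0.5}]' >/dev/null
python3 - <<'E'
from h import *
go(381.8,-212.7,4,80.9)
im,d,P=snap('top')
print("short",rect(P,big(box(P,.59,.66,-.35,-.17,.042,.056))))
print("long",rect(P,big(box(P,.28,.45,-.26,-.16,.02,.04))))
E
```

```text
t 35.18 tcp [ 0.5477 -0.2208  0.1585] x [ 0.111  0.994 -0.021] z [ 0.009 -0.022 -1.   ] F [-0.5 -0.3  0.4] g 0.5 q [ 0.99  0.58 -0.96  1.79  0.57  1.05  1.27]
dp now [-0.28 -6.7   6.11] dp final [-0.73 -6.6   6.18] twist [0.12 0.2  0.46]Traceback (most recent call last):
  File "<stdin>", line 4, in <module>
  File "h.py", line 27, in big
    return l==1+np.argmax(s[1:,4])
                ~~~~~~~~~^^^^^^^^^
    return _wrapfunc(a, 'argmax', axis=axis, out=out, **kwds)
    return bound(*args, **kwds)
ValueError: attempt to get argmax of an empty sequence
```

```bash
python3 -m inch '[{"dp":[-0.1,-1,0],"twist":[0.1,0.2,0.4],"grip":0.5},{"dp":[-0.1,-1,0],"twist":[0,0,0],"grip":0.5},{"dp":[-0.1,-1,0],"twist":[0,0,0],"grip":0.5},{"dp":[-0.1,-1,0.5],"twist":[0,0,0],"grip":0.5},{"dp":[-0.1,-1,0.5],"twist":[0,0,0],"grip":0.5}]' >/dev/null
python3 -m inch '[{"dp":[-0.1,-1,0.5],"twist":[0,0,0],"grip":0.5},{"dp":[-0.1,-0.5,0.7],"twist":[0,0,0],"grip":0.5},{"dp":[0,0,0.7],"twist":[0,0,0],"grip":0.5}]' >/dev/null
python3 - <<'E'
from h import *
go(381.8,-212.7,4,80.9)
im,d,P=snap('scene')
print("short",rect(P,big(box(P,.59,.66,-.35,-.17,.042,.054))))
print("long",rect(P,big(box(P,.28,.45,-.26,-.16,.02,.03))))
E
```

```text
t 35.9 tcp [ 0.3817 -0.207   0.0882] x [ 0.156  0.988 -0.009] z [ 0.01  -0.011 -1.   ] F [ 0.1 -0.8 -0.3] g 0.5 q [ 1.21  0.45 -0.98  2.19  0.57  0.76  1.26]
dp now [-0.2  -0.    3.37] dp final [-0.23  0.04  3.37] twist [0.11 0.09 0.02]
short {'n': 144, 'c': (625.8, -269.0), 'wh': (68.4, 41.2), 'a': -64.7, 'mean': [628.1, -269.3], 'pca': -76.1, 'z': 47.9}
long {'n': 195, 'c': (373.0, -208.0), 'wh': (120.1, 33.1), 'a': -9.9, 'mean': [374.7, -207.5], 'pca': -9.2, 'z': 25.8}
```

```bash
python3 -m inch '[{"dp":[-0.15,0.05,0.7],"twist":[0.1,0.1,0],"grip":0.52},{"dp":[0,0,0.8],"twist":[0,0,0],"grip":0.52},{"dp":[0,0,0.8],"twist":[0,0,0],"grip":0.52},{"dp":[0,0,0.5],"twist":[0,0,0],"grip":0.52}]'
python3 -c "
from h import *
go(381.8,-212,4,80.9)"
```

```text
clock: 36.28
tcp_pos: [0.3851, -0.2097, 0.0176]
ee_rot: [0.761, 0.649, 0.001, 0.002]
force: [-0.3, -0.4, -0.1]
grip_width: 0.515
t 36.28 tcp [ 0.3851 -0.2097  0.0176] x [ 0.158  0.987 -0.002] z [ 0.004 -0.003 -1.   ] F [-0.3 -0.4 -0.1] g 0.515 q [ 1.07  0.57 -0.83  2.22  0.74  0.64  1.11]
dp now [-0.11 -0.12  0.55] dp final [-0.11 -0.11  0.55] twist [ 0.04  0.02 -0.  ]
```

```bash
python3 -m inch '[{"dp":[-0.1,-0.1,0.6],"twist":[0,0,0],"grip":0.52},{"dp":[0,0,0.1],"twist":[0,0,0],"grip":0.52},{"dp":[0,0,0.03],"twist":[0,0,0],"grip":0.1},{"dp":[0,0,0.03],"twist":[0,0,0],"grip":0.1},{"dp":[0,0,0.03],"twist":[0,0,0],"grip":0.1}]' 100
python3 -m inch '[{"dp":[0,0,0],"twist":[0,0,0],"grip":0.1},{"dp":[0,0,0],"twist":[0,0,0],"grip":0.1}]'
python3 -m inch '[{"dp":[0,0,-0.5],"twist":[0,0,0],"grip":0.1},{"dp":[0,0,-1],"twist":[0,0,0],"grip":0.1},{"dp":[0,0,-1],"twist":[0,0,0],"grip":0.1},{"dp":[0,0,-1],"twist":[0,0,0],"grip":0.1},{"dp":[0,0,-1],"twist":[0,0,0],"grip":0.1}]'
python3 - <<'E'
from h import *
go(505.8,-220,120,6.8)
im,d,P=snap('scene'); print(rect(P,big(box(P,.28,.47,-.28,-.14,.09,.15))))
cv2.imwrite('pics/c7.png',cv2.resize(im[130:270,270:430],None,fx=4,fy=4)[:,:,::-1])
E
```

```text
clock: 36.7
tcp_pos: [0.3864, -0.209, 0.0006]
ee_rot: [0.761, 0.649, 0.0, 0.004]
force: [-0.5, -0.3, -2.6]
grip_width: 0.304
clock: 36.87
tcp_pos: [0.3881, -0.2088, 0.0025]
ee_rot: [0.761, 0.649, 0.001, 0.006]
force: [-0.3, 0.6, -2.3]
grip_width: 0.304
clock: 37.28
tcp_pos: [0.3845, -0.2057, 0.1165]
ee_rot: [0.76, 0.649, -0.0, 0.001]
force: [0.7, -0.8, -1.6]
grip_width: 0.306
t 37.28 tcp [ 0.3845 -0.2057  0.1165] x [ 0.157  0.988 -0.001] z [ 0.    -0.001 -1.   ] F [ 0.7 -0.8 -1.6] g 0.306 q [ 1.25  0.42 -1.03  2.15  0.5   0.83  1.32]
dp now [ 0.19  4.88 -0.14] dp final [ 4.75  1.14 -0.14] twist [1.000e-02 1.000e-02 1.237e+01]
{'n': 327, 'c': (374.5, -197.7), 'wh': (122.4, 47.3), 'a': -15.6, 'mean': [384.4, -197.6], 'pca': -10.6, 'z': 137.9}
```

View pics/c7.png

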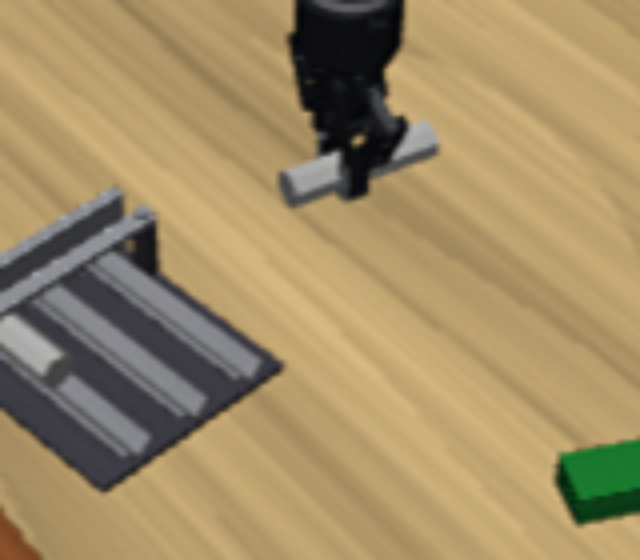

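```bash
python3 -m inch '[{"dp":[0,0.8,-0.3],"twist":[0,0,1],"grip":0.1},{"dp":[0.1,0.8,0],"twist":[0,0,1],"grip":0.1},{"dp":[0,0,0],"twist":[0,0,1],"grip":0.1},{"dp":[0,0,0],"twist":[0,0,1],"grip":0.1},{"dp":[0,0,0],"twist":[0,0,1],"grip":0.1}]' >/dev/null
python3 -m inch '[{"dp":[0,0,0],"twist":[0,0,1],"grip":0.1},{"dp":[0,0,0],"twist":[0,0,1],"grip":0.1},{"dp":[0,0,0],"twist":[0,0,1],"grip":0.1},{"dp":[0,0,0],"twist":[0,0,1],"grip":0.1},{"dp":[0,0,0],"twist":[0,0,1],"grip":0.1}]' >/dev/null
python3 -m inch '[{"dp":[0,0,0],"twist":[0,0,1],"grip":0.1},{"dp":[0,0,0],"twist":[0,0,1],"grip":0.1},{"dp":[0,0,0],"twist":[0,0,0.4],"grip":0.1}]' 
python3 -c "
from h import *
go(509,-251,100,6.8)"
```

```text
clock: 38.42
tcp_pos: [0.4296, -0.2124, 0.1336]
ee_rot: [1.0, 0.023, 0.008, 0.006]
force: [0.1, 0.5, -1.3]
grip_width: 0.303
t 38.42 tcp [ 0.4296 -0.2124  0.1336] x [0.999 0.046 0.015] z [ 0.015 -0.012 -1.   ] F [ 0.1  0.5 -1.3] g 0.303 q [ 0.94  0.34 -0.69  2.07  0.31  0.81  0.12]
dp now [3.08 1.67 1.41] dp final [2.97 1.91 1.34] twist [ 0.13 -0.14 -0.7 ]
```

```bash
python3 -m inch '[{"dp":[0.7,0.4,0],"twist":[0.1,-0.1,-0.5],"grip":0.1},{"dp":[0.8,0.45,0],"twist":[0,0,-0.2],"grip":0.1},{"dp":[0.8,0.5,0],"twist":[0,0,0],"grip":0.1},{"dp":[0.6,0.4,0.3],"twist":[0,0,0],"grip":0.1}]' 
python3 -c "
from h import *
go(509,-251,60,6.8)"
```

```text
clock: 38.75
tcp_pos: [0.5043, -0.2481, 0.1274]
ee_rot: [0.998, 0.061, -0.0, 0.003]
force: [0.8, 0.1, -0.6]
grip_width: 0.308
t 38.75 tcp [ 0.5043 -0.2481  0.1274] x [ 0.993  0.121 -0.001] z [-0.    -0.005 -1.   ] F [ 0.8  0.1 -0.6] g 0.308 q [ 0.88  0.48 -0.66  1.88  0.38  0.9   0.16]
dp now [0.18 0.12 2.7 ] dp final [0.17 0.14 2.7 ] twist [0.05 0.01 0.03]
```

```bash
python3 -m inch '[{"dp":[0.05,-0.1,0.4],"twist":[0,0,0],"grip":0.1},{"dp":[0,0,0.6],"twist":[0,0,0],"grip":0.1},{"dp":[0,0,0.4],"twist":[0,0,0],"grip":0.1}]'
python3 - <<'E'
from h import *
go(509,-251,30,6.8)
im,d,P=snap('scene'); print(rect(P,big(box(P,.48,.55,-.31,-.14,.085,.12)))); m=big(box(P,.48,.55,-.31,-.14,.085,.12)); p=P[m]
for y in (-.18,-.2,-.22,-.26,-.28): 
  k=abs(p[:,1]-y)<.006; print(y,k.sum(),np.round(p[k].mean(0)*1000) if k.sum() else '')
E
```

```text
clock: 39.0
tcp_pos: [0.51, -0.2471, 0.0918]
ee_rot: [0.998, 0.06, 0.003, 0.003]
force: [-0.5, -0.1, -1.6]
grip_width: 0.303
t 39.0 tcp [ 0.51   -0.2471  0.0918] x [0.993 0.119 0.006] z [ 0.006 -0.006 -1.   ] F [-0.5 -0.1 -1.6] g 0.303 q [ 0.85  0.53 -0.63  1.9   0.42  0.83  0.12]
dp now [-0.07  0.13  2.47] dp final [-0.06  0.15  2.47] twist [ 0.06 -0.05  0.01]
{'n': 288, 'c': (501.9, -215.6), 'wh': (86.0, 52.7), 'a': -73.2, 'mean': [511.5, -211.4], 'pca': -78.7, 'z': 113.1}
-0.18 66 [ 503. -179.  109.]
-0.2 31 [ 511. -200.  113.]
-0.22 32 [ 514. -221.  113.]
-0.26 7 [ 501. -257.  117.]
-0.28 0
```

```bash
python3 -m inch '[{"dp":[-0.05,0,0.6],"twist":[0,0,0],"grip":0.1},{"dp":[0,0,0.7],"twist":[0,0,0],"grip":0.1},{"dp":[0,0,0.5],"twist":[0,0,0],"grip":0.1},{"dp":[0,0,0.2],"twist":[0,0,0],"grip":0.1}]' 
python3 -c "
from h import *
go(508.5,-247,30,6.8)"
```

```text
clock: 39.38
tcp_pos: [0.5061, -0.2457, 0.0388]
ee_rot: [0.998, 0.06, 0.001, 0.002]
force: [-0.3, -0.2, -2.3]
grip_width: 0.304
t 39.38 tcp [ 0.5061 -0.2457  0.0388] x [0.993 0.12  0.002] z [ 0.003 -0.005 -1.   ] F [-0.3 -0.2 -2.3] g 0.304 q [ 0.82  0.6  -0.58  1.94  0.49  0.74  0.06]
dp now [0.09 0.06 0.35] dp final [0.09 0.06 0.35] twist [ 0.05 -0.02  0.02]
```

```bash
python3 -m inch '[{"dp":[0.12,0,0.2],"twist":[0,0,0],"grip":0.1},{"dp":[0,0,0.15],"twist":[0,0,0],"grip":0.1},{"dp":[0,0,0.05],"twist":[0,0,0],"grip":0.1}]' 30
python3 -m inch '[{"dp":[0,0,0],"twist":[0,0,0],"grip":0.42},{"dp":[0,0,0],"twist":[0,0,0],"grip":0.42},{"dp":[0,0,0],"twist":[0,0,0],"grip":0.42},{"dp":[0,0,-0.5],"twist":[0,0,0],"grip":0.42},{"dp":[0,0,-1],"twist":[0,0,0],"grip":0.42}]' 
python3 -m inch '[{"dp":[0,0,-0.5],"twist":[0,0,0],"grip":0.3},{"dp":[0,-1,-0.5],"twist":[0,0,0],"grip":0},{"dp":[0,-1,-0.2],"twist":[0,0,0],"grip":0},{"dp":[0,-1,0],"twist":[0,0,0],"grip":0},{"dp":[0,-1,0],"twist":[0,0,0],"grip":0}]'
python3 - <<'E'
from h import *
go(497,-140,32,6.8)
im,d,P=snap('scene','s8'); print(rect(P,big(box(P,.48,.55,-.31,-.16,.04,.054)))); cv2.imwrite('pics/c8.png',cv2.resize(im[150:290,220:380],None,fx=4,fy=4)[:,:,::-1])
E
```

```text
clock: 39.63
tcp_pos: [0.5087, -0.2449, 0.0279]
ee_rot: [0.998, 0.06, 0.001, 0.002]
force: [0.1, -0.9, -1.2]
grip_width: 0.305
clock: 40.05
tcp_pos: [0.508, -0.2442, 0.0658]
ee_rot: [0.998, 0.061, -0.001, 0.001]
force: [0.8, 0.2, 0.5]
grip_width: 0.422
clock: 40.47
tcp_pos: [0.502, -0.1505, 0.1071]
ee_rot: [0.999, 0.053, 0.008, 0.007]
force: [0.3, 0.7, -0.1]
grip_width: -0.002
t 40.47 tcp [ 0.502  -0.1505  0.1071] x [0.994 0.107 0.015] z [ 0.016 -0.012 -1.   ] F [ 0.3  0.7 -0.1] g -0.002 q [ 0.73  0.45 -0.67  2.    0.4   0.8  -0.05]
dp now [-0.2  -0.48  3.  ] dp final [-0.15 -0.44  3.  ] twist [ 0.14 -0.14 -0.11]
{'n': 271, 'c': (509.8, -230.9), 'wh': (122.9, 30.1), 'a': -83.8, 'mean': [512.3, -228.8], 'pca': -82.8, 'z': 47.7}
```

View pics/c8.png

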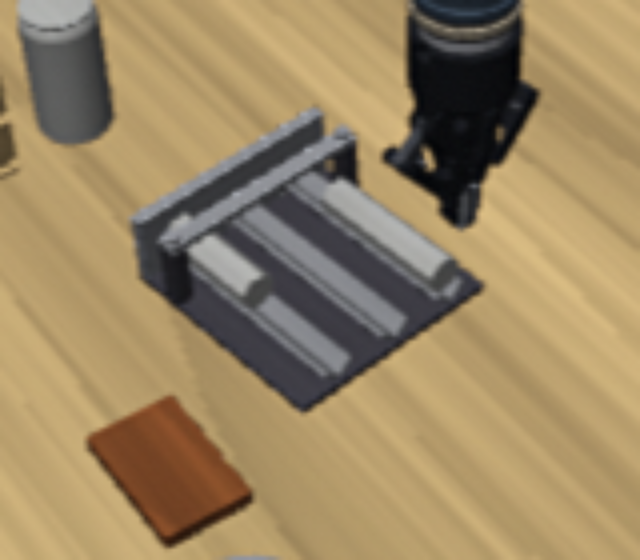

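```bash
python3 -m inch '[{"dp":[-0.15,-0.6,0],"twist":[0.1,-0.1,-0.1],"grip":0},{"dp":[0,0,0.9],"twist":[0,0,0],"grip":0},{"dp":[0,0,0.9],"twist":[0,0,0],"grip":0},{"dp":[0,0,0.5],"twist":[0,0,0],"grip":0}]' 
python3 -c "
from h import *
go(496,-140,32,6.8)"
```

```text
clock: 40.85
tcp_pos: [0.5006, -0.1253, 0.0557]
ee_rot: [0.998, 0.066, 0.008, 0.002]
force: [0.2, 0.0, 0.4]
grip_width: 0.002
t 40.85 tcp [ 0.5006 -0.1253  0.0557] x [0.991 0.132 0.016] z [ 0.017 -0.003 -1.   ] F [0.2 0.  0.4] g 0.002 q [ 0.66  0.52 -0.63  2.05  0.47  0.7  -0.14]
dp now [-0.27  0.55  0.95] dp final [-0.25  0.56  0.95] twist [ 0.05 -0.15  0.13]
```

```bash
python3 -m inch '[{"dp":[-0.25,0.1,0.4],"twist":[0,-0.1,0.1],"grip":0},{"dp":[0,0.1,0.5],"twist":[0,0,0],"grip":0},{"dp":[0,0.2,0.05],"twist":[0,0,0],"grip":0}]' 
python3 -c "
from h import *
go(504,-211,32,6.8)"
```

```text
clock: 41.1
tcp_pos: [0.4944, -0.1358, 0.0295]
ee_rot: [0.998, 0.061, 0.001, 0.002]
force: [-0.3, 0.1, 0.3]
grip_width: 0.003
t 41.1 tcp [ 0.4944 -0.1358  0.0295] x [0.993 0.122 0.002] z [ 0.002 -0.003 -1.   ] F [-0.3  0.1  0.3] g 0.003 q [ 0.65  0.56 -0.59  2.06  0.51  0.66 -0.16]
dp now [ 0.02  3.03 -0.09] dp final [ 0.03  3.03 -0.1 ] twist [ 0.04 -0.02  0.03]
```

```bash
python3 -m inch '[{"dp":[0,0.3,-0.1],"twist":[0,0,0],"grip":0},{"dp":[0,0.3,0],"twist":[0,0,0],"grip":0},{"dp":[0,0.3,0],"twist":[0,0,0],"grip":0},{"dp":[0,0.3,0],"twist":[0,0,0],"grip":0},{"dp":[0,0.3,0],"twist":[0,0,0],"grip":0}]' 
python3 -m inch '[{"dp":[0,0.3,0],"twist":[0,0,0],"grip":0},{"dp":[0,0.3,0],"twist":[0,0,0],"grip":0},{"dp":[0,0.3,0],"twist":[0,0,0],"grip":0},{"dp":[0,0.25,0],"twist":[0,0,0],"grip":0}]' 
python3 -c "
from h import *
go(504,-211,32,6.8)"
```

```text
clock: 41.52
tcp_pos: [0.5, -0.1779, 0.0333]
ee_rot: [0.998, 0.06, 0.001, 0.002]
force: [0.3, 1.5, 0.4]
grip_width: 0.002
clock: 41.85
tcp_pos: [0.504, -0.2107, 0.0341]
ee_rot: [0.998, 0.059, 0.002, 0.002]
force: [-0.2, 1.2, -0.3]
grip_width: -0.0
t 41.85 tcp [ 0.504  -0.2107  0.0341] x [0.993 0.117 0.004] z [ 0.005 -0.004 -1.   ] F [-0.2  1.2 -0.3] g -0.0 q [ 0.77  0.59 -0.59  1.98  0.5   0.71 -0.01]
dp now [-0.    0.01  0.08] dp final [-0.    0.01  0.08] twist [ 0.04 -0.04 -0.01]
```

```bash
python3 -m inch '[{"dp":[0,0.2,0],"twist":[0,0,0],"grip":0},{"dp":[0,0.2,0],"twist":[0,0,0],"grip":0}]' 
python3 -m inch '[{"dp":[0,0.2,0],"twist":[0,0,0],"grip":0},{"dp":[0,0.15,0],"twist":[0,0,0],"grip":0}]'
```

```text
clock: 42.02
tcp_pos: [0.5042, -0.2118, 0.0342]
ee_rot: [0.998, 0.06, 0.001, -0.005]
force: [-4.0, 13.5, 6.9]
grip_width: 0.003
clock: 42.18
tcp_pos: [0.504, -0.2116, 0.0343]
ee_rot: [0.998, 0.063, -0.001, -0.011]
force: [-1.8, 6.1, 2.8]
grip_width: 0.003
```

```bash
python3 -m inch '[{"dp":[0,-0.5,0],"twist":[0.1,0,0],"grip":0},{"dp":[0,-0.6,-0.3],"twist":[0,0,0],"grip":0},{"dp":[0,-0.5,-1],"twist":[0,0,0],"grip":0},{"dp":[0,0,-1],"twist":[0,0,0],"grip":0},{"dp":[0,0,-1],"twist":[0,0,0],"grip":0}]' >/dev/null
python3 -m inch '[{"dp":[-0.3,-1,-1],"twist":[0,0,0],"grip":0},{"dp":[-0.3,-1,-1],"twist":[0,0,0],"grip":0},{"dp":[0,-1,-1],"twist":[0,0,0],"grip":0},{"dp":[0,-1,0],"twist":[0,0,0],"grip":0},{"dp":[0,-1,0],"twist":[0,0,0],"grip":0}]' >/dev/null
python3 - <<'E'
from h import *
st()
im,d,P=snap('top')
for n,b in dict(short=(.59,.66,-.30,-.17,.04,.054),long=(.48,.55,-.31,-.16,.04,.054),handle=(.54,.59,.24,.37,.05,.08),front=(.57,.64,.15,.45,.08,.095)).items():
    m=big(box(P,*b)); print(n,rect(P,m))
xs=np.array([.118,-.993]); sf=np.array([.5743,-.3351])
for cam in ('top','scene'):
  im,d,P=snap(cam)
  for n,off in dict(short=.055,long=-.055).items():
    q=P[...,:2]-sf; s=q@xs; t=q@np.array([.993,.118])-off
    m=(abs(t)<.008)&(P[...,2]>.042)&(P[...,2]<.056)&(s<.01)&(s>-.2); print(cam,n,"tail/front s mm",np.round(np.percentile(s[m],[1,99])*1000,1),"beyond holddown",((s>-.02)&m).sum())
im2,_,_=snap('top'); 
cv2.imwrite('pics/c9.png',np.hstack([cv2.resize(im[150:290,220:380],(400,350)),cv2.resize(im2[160:300,300:460],(400,350),interpolation=cv2.INTER_CUBIC)])[:,:,::-1])
for n in ["die_middle","die_far","wood_offcut","oil_can"]:
    for r in robot.look_for('top',n)[:1]: print(n,np.round(r["bbox"]))
E
```

```text
t 43.02 tcp [ 0.4679 -0.0483  0.2073] x [0.993 0.12  0.001] z [-0.002  0.027 -1.   ] F [ 0.2 -0.2 -0.3] g 0.001 q [ 0.75  0.26 -0.84  1.99  0.2   0.98 -0.06]
short {'n': 321, 'c': (621.1, -266.3), 'wh': (54.3, 28.7), 'a': -83.7, 'mean': [620.6, -266.6], 'pca': -83.0, 'z': 47.7}
long {'n': 512, 'c': (510.6, -265.0), 'wh': (84.9, 28.3), 'a': -83.0, 'mean': [510.1, -264.2], 'pca': -83.3, 'z': 47.7}
handle {'n': 365, 'c': (580.2, 307.0), 'wh': (126.0, 26.3), 'a': -86.0, 'mean': [573.9, 309.0], 'pca': -86.7, 'z': 66.1}
front {'n': 1047, 'c': (615.7, 311.0), 'wh': (259.9, 20.9), 'a': -84.5, 'mean': [615.5, 311.1], 'pca': -85.2, 'z': 87.2}
top short tail/front s mm [-89.    0.1] beyond holddown 66
top long tail/front s mm [-118.     0.8] beyond holddown 76
scene short tail/front s mm [-90.4   4.6] beyond holddown 18
scene long tail/front s mm [-120.5    5.2] beyond holddown 16
die_far [236. 110. 294. 168.]
wood_offcut [310. 140. 360. 174.]
oil_can [491. 192. 541. 234.]
```

View pics/c9.png

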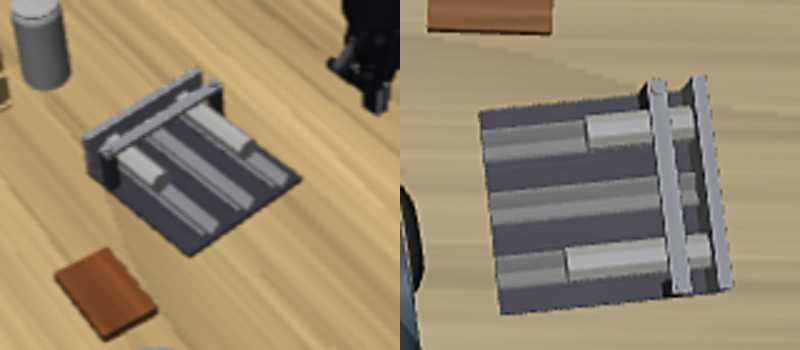

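Run:
```python
from h import *
im,d,P=snap('top'); cv2.imwrite('pics/c10.png',cv2.resize(im[80:250,30:270],(800,567),interpolation=cv2.INTER_CUBIC)[:,:,::-1])
for u in (60,80,100,120,140,160):
  p=P[190:222,u]; top=p[p[:,2]>.095]; pan=p[(p[:,2]>.08)&(p[:,2]<.093)]; print(u,np.round(top[:,0].min()*1000,1),np.round([pan[:,0].min()*1000,pan[:,0].max()*1000],1))
print("die_m",rect(P,big(box(P,.62,.75,.03,.14,.018,.04))),"die_f",rect(P,big(box(P,.7,.88,-.09,.08,.018,.045))))
```

```text
60 615.1 [601.  611.8]
80 619.5 [603.7 618.8]
100 621.9 [606.9 622.5]
120 624.3 [609.5 624.8]
140 628.4 [613.4 625.5]
160 631.4 [616.  630.5]
die_m {'n': 839, 'c': (678.3, 77.1), 'wh': (71.0, 69.3), 'a': 44.9, 'mean': [677.5, 76.8], 'pca': 38.8, 'z': 26.3} die_f {'n': 2311, 'c': (784.9, 0.6), 'wh': (120.0, 118.1), 'a': 59.2, 'mean': [783.7, 0.4], 'pca': 23.4, 'z': 30.1}
```

View pics/c10.png

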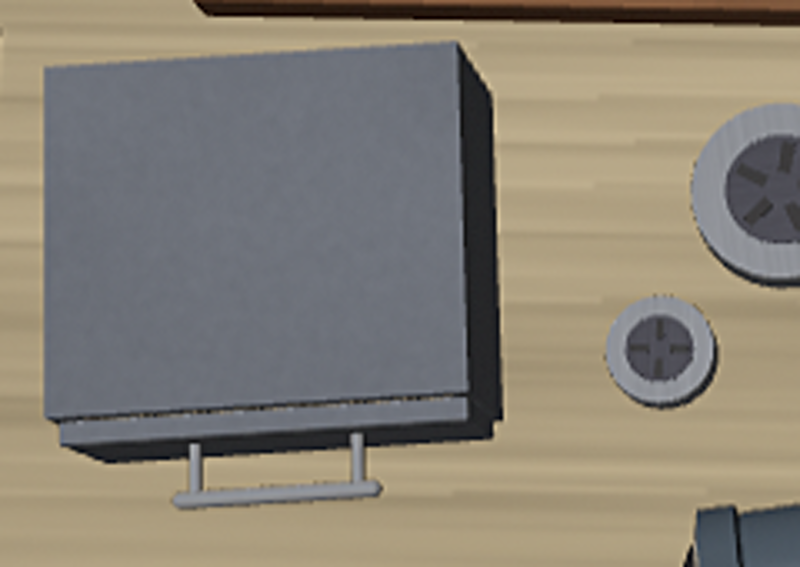

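```bash
python3 -m inch '[{"dp":[0.2,-1,0],"twist":[0,0,0],"grip":0},{"dp":[0.3,-1,0],"twist":[0,0,0],"grip":0},{"dp":[0.3,-1,0],"twist":[0,0,0],"grip":0},{"dp":[0.3,-1,0],"twist":[0,0,0],"grip":0},{"dp":[0.3,-1,0],"twist":[0,0,0],"grip":0}]' >/dev/null
python3 -m inch '[{"dp":[0.3,-1,0],"twist":[0,0,0],"grip":0},{"dp":[0.3,-1,0],"twist":[0,0,0],"grip":0},{"dp":[0.3,-1,0],"twist":[0,0,0],"grip":0},{"dp":[0.2,-1,0],"twist":[0,0,0],"grip":0},{"dp":[0.2,-1,0],"twist":[0,0,0],"grip":0}]' >/dev/null
python3 -m inch '[{"dp":[0.2,-1,0],"twist":[0,0,0],"grip":0},{"dp":[0.2,-1,0],"twist":[0,0,0],"grip":0},{"dp":[0.2,-0.5,0],"twist":[0,0,0],"grip":0}]' >/dev/null
python3 -c "
from h import *
go(535,305,52,6.8)"
```

```text
t 44.55 tcp [0.5235 0.2667 0.2067] x [ 0.996  0.083 -0.016] z [-0.018  0.028 -0.999] F [-0.   0.5 -0.2] g 0.002 q [ 0.09  0.48 -0.83  1.74  0.36  1.09 -0.77]
dp now [ 0.68 -1.31  6.22] dp final [ 0.64 -1.47  6.19] twist [-0.29  0.15 -0.34]
```

```bash
python3 -m inch '[{"dp":[0.1,-0.9,0],"twist":[-0.3,0.15,-0.3],"grip":0},{"dp":[0,-0.5,1],"twist":[0,0,0],"grip":0},{"dp":[0,0,1],"twist":[0,0,0],"grip":0},{"dp":[0,0,1],"twist":[0,0,0],"grip":0},{"dp":[0,0,1],"twist":[0,0,0],"grip":0}]' >/dev/null
python3 -c "
from h import *
go(530,305,52,6.8)"
```

```text
t 44.97 tcp [0.5288 0.3094 0.1073] x [0.993 0.114 0.01 ] z [ 0.009  0.007 -1.   ] F [0.7 0.1 0.6] g -0.002 q [-0.06  0.61 -0.75  1.78  0.51  0.94 -0.91]
dp now [0.01 0.19 2.21] dp final [0.03 0.18 2.21] twist [-0.06 -0.1  -0.04]
```

```bash
python3 -m inch '[{"dp":[0,0.1,0.8],"twist":[0,0,0],"grip":0},{"dp":[0,0,0.8],"twist":[0,0,0],"grip":0},{"dp":[0,0,0.5],"twist":[0,0,0],"grip":0}]' 
python3 -m inch '[{"dp":[0.4,0,0],"twist":[0,0,0],"grip":0},{"dp":[0.3,0,0],"twist":[0,0,0],"grip":0},{"dp":[0.2,0,0],"twist":[0,0,0],"grip":0}]' 
python3 -m inch '[{"dp":[0.2,0,0],"twist":[0,0,0],"grip":0},{"dp":[0.2,0,0],"twist":[0,0,0],"grip":0}]'
```

```text
clock: 45.22
tcp_pos: [0.5289, 0.3044, 0.0474]
ee_rot: [0.998, 0.056, 0.002, -0.002]
force: [-0.2, -0.7, 1.2]
grip_width: -0.0
clock: 45.47
tcp_pos: [0.5517, 0.3046, 0.0438]
ee_rot: [0.998, 0.055, -0.002, -0.0]
force: [0.7, 0.6, 0.2]
grip_width: -0.001
clock: 45.63
tcp_pos: [0.5545, 0.3049, 0.0441]
ee_rot: [0.998, 0.054, -0.011, 0.003]
force: [-17.2, -4.7, 8.0]
grip_width: -0.004
```

```bash
python3 -m inch '[{"dp":[0.25,0,0],"twist":[0,0,0],"grip":0},{"dp":[0.25,0,0],"twist":[0,0,0],"grip":0}]' 
python3 -m inch '[{"dp":[-0.3,0,0],"twist":[0,0,0],"grip":0},{"dp":[-0.8,0,0],"twist":[0,0,0],"grip":0},{"dp":[-0.3,0,-1],"twist":[0,0,0],"grip":0},{"dp":[0,0,-1],"twist":[0,0,0],"grip":0},{"dp":[0,0,-1],"twist":[0,0,0],"grip":0}]'
python3 -m inch '[{"dp":[0,0.5,-1],"twist":[0,0,0],"grip":0},{"dp":[0,1,-1],"twist":[0,0,0],"grip":0},{"dp":[0,1,0],"twist":[0,0,0],"grip":0},{"dp":[0,1,0],"twist":[0,0,0],"grip":0},{"dp":[0,1,0],"twist":[0,0,0],"grip":0}]' >/dev/null
python3 -m inch '[{"dp":[0,0,0],"twist":[0,0,0],"grip":0},{"dp":[0,0,0],"twist":[0,0,0],"grip":0},{"dp":[0,0,0],"twist":[0,0,0],"grip":0}]' >/dev/null
python3 - <<'E'
from h import *
im,d,P=snap('top')
print("front",rect(P,big(box(P,.57,.64,.15,.45,.08,.095))))
xs=np.array([.118,-.993]); sf=np.array([.5743,-.3351])
for n,off in dict(short=.055,long=-.055).items():
    q=P[...,:2]-sf; s=q@xs; t=q@np.array([.993,.118])-off
    m=(abs(t)<.008)&(P[...,2]>.042)&(P[...,2]<.056)&(s<.01)&(s>-.2); print(n,np.round(np.percentile(s[m],[1,99])*1000,1))
st(); print(robot.hand_in())
E
```

```text
clock: 45.8
tcp_pos: [0.5539, 0.3047, 0.0445]
ee_rot: [0.998, 0.055, -0.024, 0.008]
force: [-15.4, -4.9, 8.4]
grip_width: -0.0
clock: 46.22
tcp_pos: [0.5205, 0.3015, 0.1233]
ee_rot: [0.998, 0.055, -0.026, 0.009]
force: [0.9, 0.0, -0.3]
grip_width: -0.0
front {'n': 213, 'c': (624.6, 207.9), 'wh': (54.0, 19.9), 'a': -81.4, 'mean': [624.6, 208.1], 'pca': -84.5, 'z': 87.5}
short [-88.9   0.6]
long [-118.3    0.8]
t 46.93 tcp [0.5464 0.1944 0.197 ] x [ 0.994  0.112 -0.016] z [-0.015 -0.004 -1.   ] F [ 0.4  0.3 -0. ] g -0.005 q [ 0.2   0.48 -0.82  1.76  0.39  1.09 -0.65]
the job is handed in; nothing more can be done
None
```

The job is done and handed in at 47 s on the robot's clock. Two bars (short and long) and both gauge boxes were present; I found no mid bar.

- **Gauge boxes:** I pulled the drawer open and placed both boxes on its floor. The camera showed each one level, with its top at the right height. The right way up was not checked separately; I never turned them. The large box had been knocked about 31 mm aside before I picked it up.
- **Drawer:** I pushed it shut, then pushed again later. The handle met firm resistance straight away (about 17 N). A hairline at the front edge in the last picture, taken before that second push, was too thin to measure. After the push the arm hid part of the front, so I took it as shut from that resistance.
- **Short bar:** It is in the +55 mm groove. I pushed it until it met the stop with 20 N, at the expected place. On the way down its front end touched the hold-down bar once (about 13 N). I backed off and placed it again.
- **Long bar:** It is in the -55 mm groove. I pushed it until it met the stop with 13 N.
- **Last bar check:** The top camera put the bar ends at +0.6 mm (short) and +0.8 mm (long) from the stop face. That is within the 2 mm calibration. The scene camera read about 5 mm past the face for both, which I put down to the stop itself falling in the mask.
- **Bystanders:** The dies, offcut and can were where they started. The green and turquoise look-alikes were never touched.

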